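Ram the stuck follower out of the extruder barrel

ROBOT

A 6-joint arm with a two-finger parallel gripper is mounted at the origin on a cart in front of the work surface, level with it; the furniture and walls round the work are solid. World frame = base frame: x ahead of the robot, y to its left, z up, the work surface at z = 0. Lengths are in m, angles in rad, forces in N, time in s.
With the tool pointing down it reaches from about 0.35 to 0.975 m from the base axis. Payload 17.4 kg.
Tool frame: the origin (TCP) lies on the centre line of the jaws, within the pads' length; the fingertips stand 11 mm ahead of it and the grasp point (between the pads) lies 8 mm behind it; z points along the fingers, x is the direction in which the jaws open and shut, and the axes are right-handed (so a half turn about z gives the same grasp; the last joint's range is limited). The gripper opens to 85 mm and grips with 20 to 120 N. Pads are 22 mm wide; open, the fingers measure 114 mm over their backs; the gripper's body (76 mm by 85 mm) begins 54 mm behind the grasp point. The pads swing forward as they close: fully open they stand 13 mm farther back than shut.
Start: joints at [1.293, 0.116, 1.442, -0, 1.584, -0.038], TCP at [0.16, 0.656, 0.242] pointing down, gripper open.
Joint ranges: [-2.83, 2.83], [-0.83, 2.19], [0.07, 2.5], [-1.14, 4.28], [0.01, 3], [-2.97, 2.97]. Speed limits (rad/s): [1.89, 1.89, 2.22, 3.14, 3.14, 3.14].

INTERFACE

Orientations are given as a unit quaternion [w, x, y, z].
In Python, from bench import * gives the robot as it stands.
- The arm moves only by the tool apply_moves, never from a script. Its argument "increments" is one flat list of numbers, 5 for each row, row after row: the shift along the tool's x, y, z in m, then the turn about the tool's z in degrees, then the gripper command: -1 is fully open, 1 is shut, values between are in proportion. A call has 1 to 8 rows; each row is the pose to reach, as a shift and turn from the pose commanded when the call began, along the tool's axes at that moment; what a row does not reach only later rows make up. A row lasts 1/12 s, in which the tool goes at most 41.7 mm and 7.16 degrees, less where a joint would pass 70% of its speed; a pose out of reach is approached as far as the arm can. A call with a gripper value outside its range is refused whole. The fingers move at their own pace and stop on an object; "force" is the grip in N (left out, the last holds). Time passes only in rows, so rows that repeat a pose let the fingers close. It gives the time, the measured TCP pose, the force and the opening at its end, in the units of the state.
- observe(): the state, without advancing time (a new reading comes with each control period).
- capture(name): name is "scene" or "side" or "wrist"; returns the picture (480x640x3 uint8, blue, green, red); there is no depth.
- camera_params(name): a dict with "intrinsics" (3x3 intrinsics, pixels), "T" (4x4, takes a point from camera to world coordinates). Camera axes: x right, y down, z forward; pixel columns grow to the right and rows downward; lengths in m; the calibration is good to about 2 mm. The wrist camera is an equidistant fisheye: a pixel r from the principal point sees the ray r / f radians off the axis. A picture is of the moment at which its call begins: read the wrist's pose just before it. camera_params takes no time and is no camera call; for the wrist camera it gives the pose at the moment of the call.
- hand_in(): hands the job in, once; it reports no verdict.
The state is a dict: "time_s": time; "joint_positions": joint angles; "qvel": joint speeds; "effort": joint torques, N m; "tool_pos": TCP position; "orientation": TCP orientation; "ft_force": force on the tool from outside, world axes, zero at the start; "moment": the same for the moment, N m; "opening": opening from 0.0 (shut) to 1.0 (fully open).
Only numpy, scipy, OpenCV 4.12 (cv2) and the standard library are available. Lean on these libraries where they do the work, as an engineer would, in place of code of your own. Each camera call takes 0.05 s, during which the arm holds its last target.

TASK

The wooden follower is stuck in the sloping steel barrel of the clay extruder. Take the wooden rammer from its fork stand, push the follower with it down the barrel until it comes out of the lower end into the catch tray, and then hang the rammer back in its fork by the collar, upright. Leave the saucer, the wooden stamp and the sanding block where they are.

Things in the scene. Friction and masses are not known exactly. Their poses are not given: they have to be found in the camera images.
- barrel: steel tube open at both ends, 100 mm long, bore 40 mm, outside 49 mm, fixed, sloping 35 degrees from vertical. Origin: centre of the lower end (outlet), 95 mm up; z runs up the bore to the upper mouth, 177 mm up, which leans to the cradle's -x side, roughly towards the robot. Two spring leaves on the bore's y sides, 20 to 50 mm from the outlet, hold the follower; 33 mm stay free between them
- plug: the follower: dark wooden cylinder, 37 mm diameter, 60 mm long, stuck in the bore with its upper end 20 mm below the mouth. Origin at its centre, z along its length. About 8 to 17 N of push along the bore moves it; it drops by itself once its upper end has passed the leaves (20 mm from the outlet)
- cradle: fixed wooden cradle. Origin on the bench straight below the barrel's outlet, z up, mouth on the -x side. Base board x -100 to +135 mm, y -70 to +70. An upright on either side of the barrel (|y| 49 to 63 mm, x -51 to -7, 172 mm high). Aluminium catch tray under the outlet (x -34 to +130 mm, y -46 to +46, floor 17 mm and rim 46 mm up)
- rammer: light wooden rod 197 mm long: shaft 24 mm diameter, 115 mm long; collar 52 mm diameter, 115 to 122 mm from the tip; round handle 30 mm diameter, 75 mm long. Origin at the shaft's tip, z towards the handle. 0.15 kg. Hangs upright in the fork by its collar, tip 20 mm above the bench. With the collar at the barrel's mouth the tip stands 15 mm out of the outlet
- stand: fixed wooden fork stand, base 110 x 100 mm. Origin on the bench, z up; the hung rammer's axis stands over it. Fork plate 84 mm wide, 14 mm thick, top 135 mm up, slot 32 mm wide along x, closed at x = +18 mm, open to the -x side where the prongs end at x = -49 mm. A post at x 25 to 47 mm carries the plate
- saucer: small unglazed clay saucer, 91 mm wide, 33 mm high; origin under its centre; a bystander
- wood_stamp: turned wooden clay stamp, 29 mm wide, 58 mm high, standing; origin under its centre; a bystander
- sanding_block: grey sanding block 59 x 82 x 26 mm; origin under its centre; a bystander
Not all that is in view belongs to the job. Several things have the shape of the rammer; the one meant has the colours described above.

How it is judged:
On the way, in this order (a step that is already met when the one before it is completed fails the run):
1. the rammer's tip is in the barrel and presses on the follower (x of rammer in the frame of barrel between -0.015 and 0.015 m and y of rammer in the frame of barrel between -0.015 and 0.015 m and z of rammer in the frame of barrel between -0.03 and 0.095 m and contact force between rammer and plug above 1 N), for 0.05 s.
2. the follower has come out of the lower end and lies in the catch tray (x of plug in the frame of cradle between -0.04 and 0.135 m and y of plug in the frame of cradle between -0.048 and 0.048 m and z of plug in the frame of cradle between 0.02 and 0.062 m), for 0.2 s.
At the end, for the whole second after the job is handed in: Follower at rest in the catch tray (centre below 62 mm); rammer at rest in the fork, upright within 0.1 rad, tip 15 to 25 mm up, axis within 12 mm of the slot's middle, 25 mm before to 12 mm behind the stand's origin; saucer, stamp and sanding block within 30 mm of their starts (all of step 2 and x of rammer in the frame of stand between -0.025 and 0.012 m and y of rammer in the frame of stand between -0.012 and 0.012 m and z of rammer in the frame of stand between 0.015 and 0.025 m and angle between rammer's own z axis and vertical below 0.1 rad and linear speed of each of plug, rammer below 0.02 m/s and distance of each of saucer, wood_stamp, sanding_block from where it was at the start of the episode below 0.03 m); the robot touches nothing.
It fails at once if the saucer, the wooden stamp or the sanding block is pushed more than 30 mm away (distance of any of saucer, wood_stamp, sanding_block from where it was at the start of the episode above 0.03 m).
It also fails if it takes over 72 s, if anything falls off the work surface, if the arm or the gripper's body presses on something with over 40 N, if the wrist force passes 120 N, or if a joint passes its speed limit or range.

## Working session

There is one attempt and no reset: what is moved stays moved. The work goes in short steps, Python scripts to look and compute and a tool call to move; the robot and the scene stay as the last step left them, time stands still between calls to the robot, and variables do not carry over. Pictures are saved under pics/ and viewed, and the job is handed in when it is done.

Besides the shell and the picture viewer there is one more tool, called after "Call:" as name(argument=value, ...), one argument or row to a line, values as JSON. apply_moves: Moves the arm, as the interface text tells. Its arguments: {"type":"object","properties":{"increments":{"type":"array"},"force":{"type":"number"}},"required":["increments"]}

```bash
ls; mkdir -p pics
python3 - <<'E'
from bench import *
import cv2
s=observe();print({k:s[k] for k in('time_s','tool_pos','orientation','opening','ft_force')})
for n in('scene','side','wrist'):
    p=camera_params(n);print(n,p)
    cv2.imwrite(f'pics/{n}0.png',capture(n))
E
```

```text
pics
{'time_s': 0.0, 'tool_pos': array([0.16027808, 0.65549711, 0.24156704]), 'orientation': array([ 3.36661082e-04,  7.86609985e-01,  6.17449916e-01, -4.67897947e-04]), 'opening': 0.9988968211016651, 'ft_force': array([ 0.67643371,  0.13744745, -0.00759777])}
scene {'intrinsics': array([[506.32752347,   0.        , 321.60718158],
       [  0.        , 506.32752347, 235.3069466 ],
       [  0.        ,   0.        ,   1.        ]]), 'T': array([[ 0.89343141, -0.25201487,  0.37184517,  0.09710631],
       [-0.44889434, -0.53141691,  0.71839401, -0.89494965],
       [ 0.01655884, -0.80875496, -0.5879126 ,  0.8187408 ],
       [ 0.        ,  0.        ,  0.        ,  1.        ]])}
side {'intrinsics': array([[589.37222244,   0.        , 317.10816185],
       [  0.        , 589.37222244, 239.26253084],
       [  0.        ,   0.        ,   1.        ]]), 'T': array([[ 0.99909229, -0.00716153,  0.04199173,  0.47781336],
       [-0.04117996, -0.41460588,  0.90906885, -1.29097922],
       [ 0.01089969, -0.9099729 , -0.41452445,  0.68059145],
       [ 0.        ,  0.        ,  0.        ,  1.        ]])}
wrist {'intrinsics': array([[371.64829954,   0.        , 321.84114963],
       [  0.        , 371.64829954, 234.30507683],
       [  0.        ,   0.        ,   1.        ]]), 'T': array([[ 0.2384151 ,  0.9346636 ,  0.26374645,  0.09338399],
       [ 0.97116204, -0.22900888, -0.06632669,  0.67198033],
       [-0.00159286,  0.27195383, -0.96230898,  0.37232252],
       [ 0.        ,  0.        ,  0.        ,  1.        ]])}
```

View pics/scene0.png

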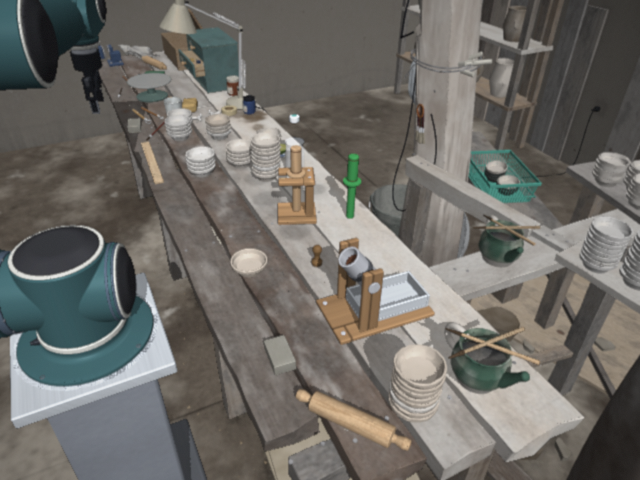

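View pics/side0.png

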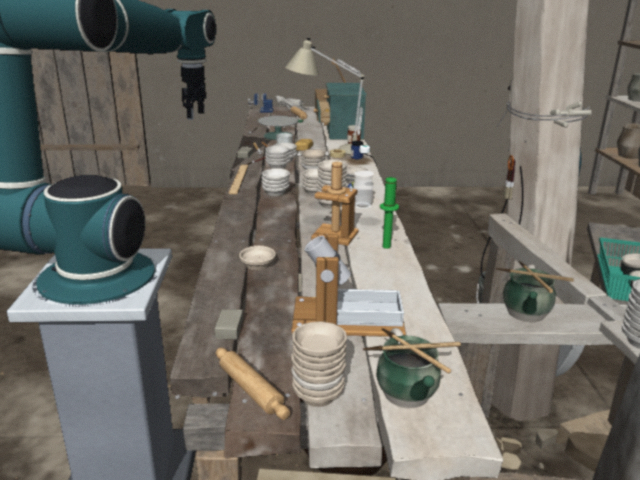

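View pics/wrist0.png

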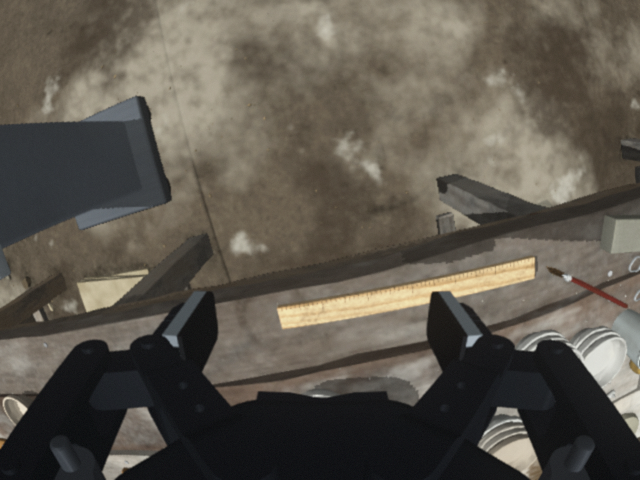

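The fork stand with the rammer is around scene (297,190), the cradle around (375,300), and the green rammer at (352,185) is a decoy. I'll zoom in to measure.

Run:
```python
import cv2
a=cv2.imread('pics/scene0.png')[130:360,220:450]; b=cv2.imread('pics/side0.png')[150:350,230:430]
cv2.imwrite('pics/sceneA.png',cv2.resize(a[:110,40:150],None,fx=5.4,fy=5.4,interpolation=2))
cv2.imwrite('pics/sceneB.png',cv2.resize(a[95:215,70:220],None,fx=5,fy=5,interpolation=2))
cv2.imwrite('pics/sideB.png',cv2.resize(b,None,fx=3,fy=3,interpolation=2))
```

```text
(no output)
```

View pics/sceneA.png

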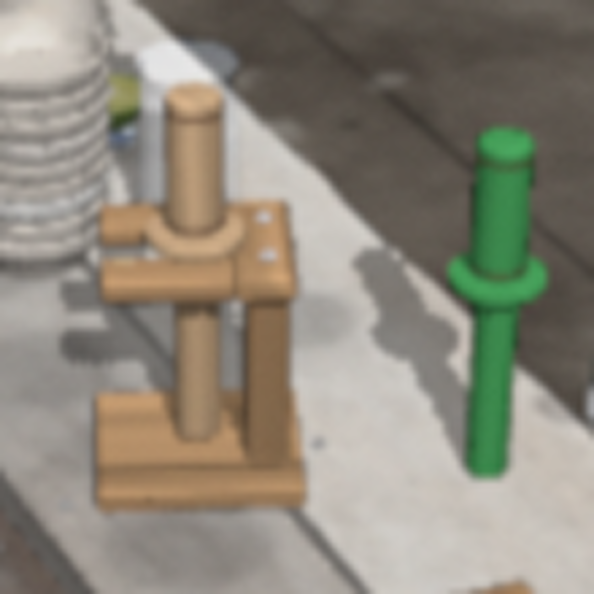

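View pics/sceneB.png

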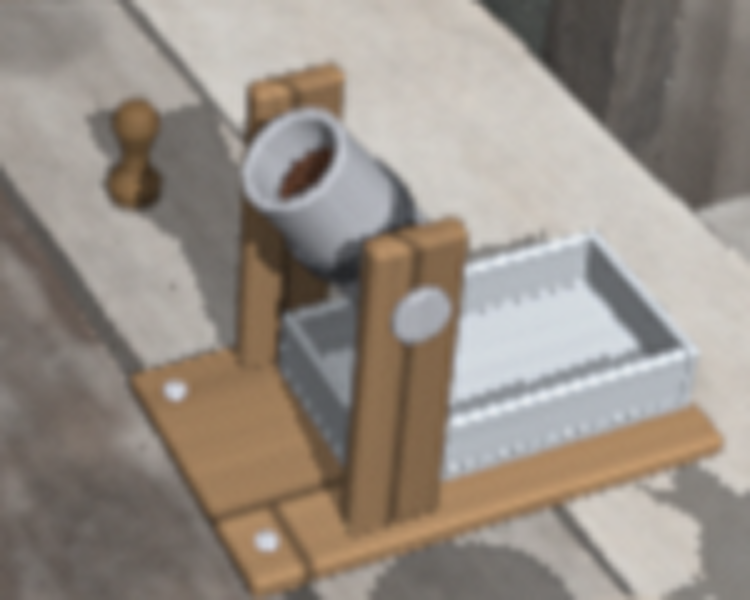

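View pics/sideB.png

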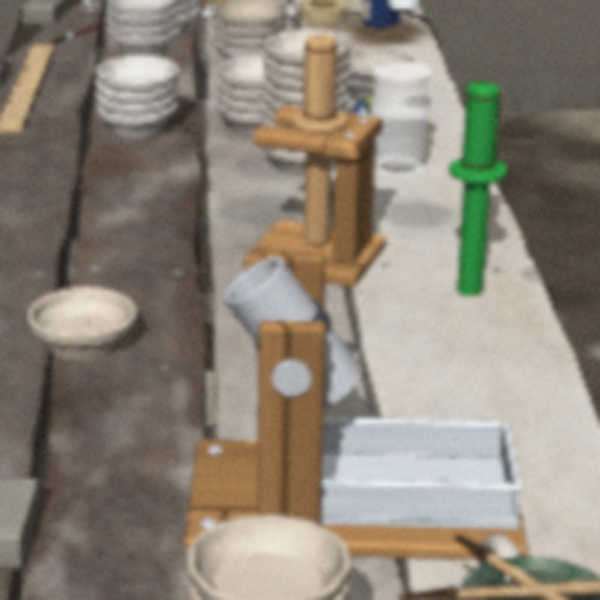

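```bash
cat > h.py <<'E'
import numpy as np, cv2
from scipy.optimize import least_squares
from bench import *
def proj(n,P,prm=None):
    p=prm or camera_params(n);T=np.linalg.inv(np.array(p['T']));K=np.array(p['intrinsics'])
    q=np.atleast_2d(P)@T[:3,:3].T+T[:3,3]
    if n!='wrist': return np.c_[K[0,0]*q[:,0]/q[:,2]+K[0,2],K[1,1]*q[:,1]/q[:,2]+K[1,2]]
    th=np.arctan2(np.hypot(q[:,0],q[:,1]),q[:,2]);ph=np.arctan2(q[:,1],q[:,0])
    return np.c_[K[0,0]*th*np.cos(ph)+K[0,2],K[1,1]*th*np.sin(ph)+K[1,2]]
def ray(n,uv,prm=None):
    p=prm or camera_params(n);T=np.array(p['T']);K=np.array(p['intrinsics'])
    x=(uv[0]-K[0,2])/K[0,0];y=(uv[1]-K[1,2])/K[1,1]
    if n=='wrist':
        r=np.hypot(x,y);d=np.array([np.sin(r)*x/r,np.sin(r)*y/r,np.cos(r)])
    else: d=np.array([x,y,1.])
    d=T[:3,:3]@d
    return T[:3,3],d/np.linalg.norm(d)
def tri(obs):
    A=np.zeros((3,3));b=np.zeros(3)
    rs=[ray(*o) for o in obs]
    for o,d in rs:
        M=np.eye(3)-np.outer(d,d);A+=M;b+=M@o
    X=np.linalg.solve(A,b)
    return X,[np.linalg.norm((np.eye(3)-np.outer(d,d))@(X-o)) for o,d in rs]
def world(pose,L):
    x,y,a=pose;L=np.atleast_2d(L);c,s=np.cos(a),np.sin(a)
    return np.c_[x+c*L[:,0]-s*L[:,1],y+s*L[:,0]+c*L[:,1],L[:,2]]
def fit(obs,x0,zfree=False):
    # obs: (cam,uv,local[,prm])
    def f(p):
        return np.concatenate([(proj(o[0],world(p[:3],np.array(o[2])+[0,0,p[3] if zfree else 0]),o[3] if len(o)>3 else None)[0]-o[1]) for o in obs])
    r=least_squares(f,list(x0)+([0] if zfree else []),loss='soft_l1',f_scale=2)
    return r.x,f(r.x).reshape(-1,2)
E
python3 - <<'E'
from h import *
A=lambda u,v:(260+u/5.4,130+v/5.4);B=lambda u,v:(290+u/5,225+v/5);S=lambda u,v:(230+u/3,150+v/3)
print('top',tri([('scene',A(195,95)),('side',S(321,42))]))
print('collar',tri([('scene',A(195,238)),('side',S(320,122))]))
print('tip',tri([('scene',A(197,433)),('side',S(317,243))]))
print('mouth',tri([('scene',B(295,158)),('side',S(259,280))]))
print('tray r n',tri([('scene',B(690,352)),('side',S(520,487))]))
print('tray r f',tri([('scene',B(592,233)),('side',S(513,422))]))
s=[('scene',A(195,95),(0,0,.217)),('side',S(321,42),(0,0,.217)),('scene',A(197,433),(0,0,.02)),('side',S(317,243),(0,0,.02)),
('scene',A(102,262),(-.049,-.042,.135)),('scene',A(102,208),(-.049,.042,.135)),('side',S(257,133),(-.049,-.042,.135)),('side',S(277,108),(-.049,.042,.135))]
p,r=fit(s,(.6,.2,0));print(p,r.round(1).tolist())
c=[('scene',B(295,158),(-.0574,0,.177)),('side',S(259,280),(-.0574,0,.177)),('scene',B(690,352),(.13,-.046,.046)),('scene',B(592,233),(.13,.046,.046)),('scene',B(283,318),(-.034,.046,.046)),
('side',S(520,487),(.13,-.046,.046)),('side',S(513,422),(.13,.046,.046))]
p,r=fit(c,(.6,0,0),);print(p,r.round(1).tolist())
for n,uv,z in(('saucer',(250,264),.0),('stamp',(316,263),0),('sand',(280,357),.02)):
    o,d=ray('scene',uv);print(n,o+d*(z-o[2])/d[2])
E
```

```text
top (array([0.60038314, 0.23779137, 0.20753199]), [np.float64(0.0012453900068487714), np.float64(0.001245390006848883)])
collar (array([0.60016463, 0.23764821, 0.12925224]), [np.float64(0.0010687470201753548), np.float64(0.0010687470201752114)])
tip (array([0.60080139, 0.24073154, 0.00704024]), [np.float64(0.000591484987276186), np.float64(0.0005914849872759525)])
mouth (array([ 0.52657551, -0.19119267,  0.16908465]), [np.float64(0.0009272285508401284), np.float64(0.000927228550840123)])
tray r n (array([ 0.7063466 , -0.2499074 ,  0.03721385]), [np.float64(0.0007385094438545189), np.float64(0.0007385094438545097)])
tray r f (array([ 0.71662066, -0.15836294,  0.03571656]), [np.float64(0.0018906946478385468), np.float64(0.0018906946478386886)])
[ 0.59650106  0.2221514  -0.34955979] [[0.9, -0.1], [-0.7, -2.1], [1.3, -0.4], [-1.1, -1.4], [1.4, 4.6], [-0.2, -0.5], [-1.9, -0.4], [0.6, -1.8]]
[ 0.57780483 -0.20569672 -0.07197046] [[0.3, 0.2], [-3.0, -1.0], [2.8, 0.1], [1.4, -0.7], [0.6, -0.7], [-0.0, -0.5], [-2.0, -0.9]]
saucer [0.39471006 0.07268684 0.        ]
stamp [0.54791345 0.00402976 0.        ]
sand [ 0.33954331 -0.25530879  0.02      ]
```

Call:
apply_moves(
  increments=[-0.02, 0.025, -0.02, -1, -1, -0.04, 0.05, -0.04, -2, -1, -0.06, 0.075, -0.06, -4, -1, -0.08, 0.1, -0.08, -5, -1, -0.1, 0.13, -0.1, -6, -1, -0.12, 0.16, -0.118, -7, -1, -0.145, 0.185, -0.118, -8, -1, -0.17, 0.215, -0.118, -10, -1],
)

```text
time_s: 0.82
tool_pos: [0.3293, 0.4383, 0.3614]
orientation: [-0.0, 0.729, 0.684, 0.001]
ft_force: [0.6, 1.3, -0.2]
opening: 0.998
```

```bash
cat >> h.py <<'E'
from scipy.spatial.transform import Rotation as Ro
def st():
    s=observe();q=s['orientation'];R=Ro.from_quat([q[1],q[2],q[3],q[0]]).as_matrix()
    return s,np.array(s['tool_pos']),R
def totool(target,yaw=None):
    s,p,R=st();d=R.T@(np.array(target)-p)
    y=np.arctan2(R[1,0],R[0,0])
    print('t',round(s['time_s'],2),'pos',p.round(4),'toolx yaw',round(y,4),'tilt',np.degrees(np.arccos(-R[2,2])).round(2),'move',d.round(4),'len',np.linalg.norm(d).round(3),'turn deg',None if yaw is None else -np.degrees(yaw-y).round(2),'F',np.round(s['ft_force'],1),'op',round(s['opening'],3))
E
python3 -c "
from h import *
totool((.46,.26,.36),1.5)"
```

```text
t 0.82 pos [0.3293 0.4383 0.3614] toolx yaw 1.5067 tilt 0.1 move [-0.1696  0.1419  0.0013] len 0.221 turn deg 0.38 F [ 0.6  1.3 -0.2] op 0.998
```

Call:
apply_moves(
  increments=[-0.03, 0.02, 0, 0, -1, -0.06, 0.045, 0, 0, -1, -0.09, 0.07, 0, 0, -1, -0.12, 0.095, 0, 0, -1, -0.145, 0.12, 0, 0, -1, -0.17, 0.14, 0, 0, -1, -0.17, 0.14, 0, 0, -1],
)

```text
time_s: 1.4
tool_pos: [0.4597, 0.257, 0.3599]
orientation: [0.0, 0.731, 0.682, -0.0]
ft_force: [0.4, 0.3, -0.6]
opening: 0.996
```

Run:
```python
from h import *
import pickle
p=camera_params('wrist');im=capture('wrist');cv2.imwrite('pics/w1.png',im);pickle.dump(p,open('w1.pkl','wb'))
totool((.46,.26,.36));print(np.array(p['T'])[:3,3])
```

```text
t 1.45 pos [0.4586 0.2587 0.3599] toolx yaw 1.5019 tilt 0.04 move [ 0.0014  0.0013 -0.0001] len 0.002 turn deg None F [-0.1  1.1 -0.2] op 1.0
[0.39097506 0.26186362 0.49056691]
```

View pics/w1.png

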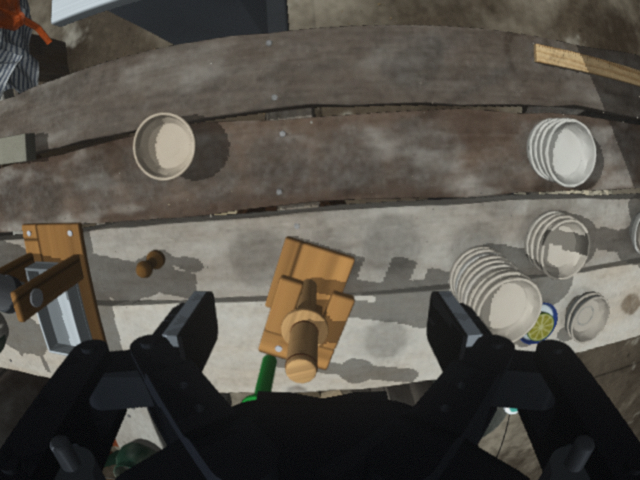

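Run:
```python
import cv2
a=cv2.imread('pics/w1.png')
cv2.imwrite('pics/w1a.png',cv2.resize(a[225:395,240:370],None,fx=3.5,fy=3.5,interpolation=2))
cv2.imwrite('pics/w1b.png',cv2.resize(a[210:360,0:200],None,fx=4,fy=4,interpolation=2))
```

```text
(no output)
```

View pics/w1a.png

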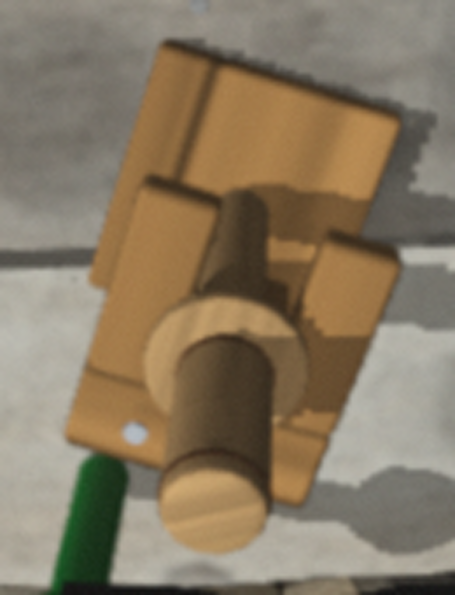

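View pics/w1b.png

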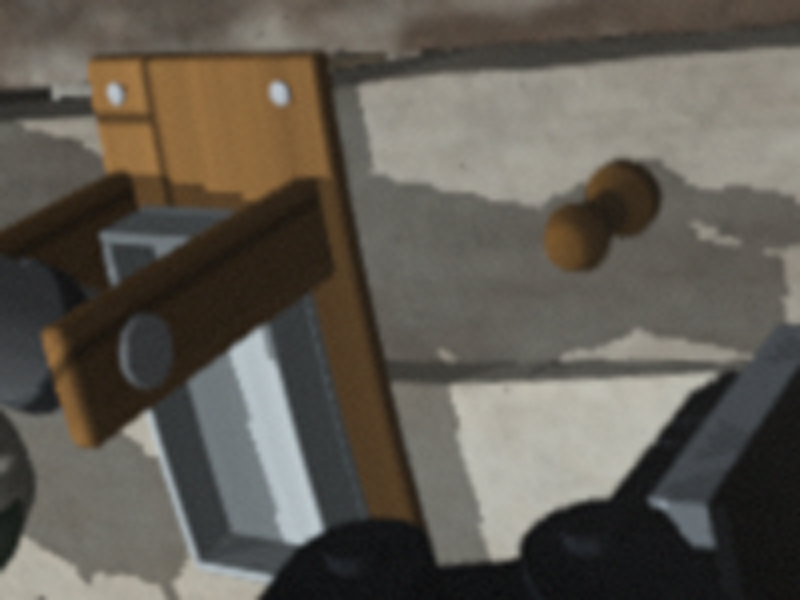

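Run:
```python
from h import *
import pickle
w=pickle.load(open('w1.pkl','rb'))
A=lambda u,v:(260+u/5.4-.4,130+v/5.4-.4);S=lambda u,v:(230+u/3-.3,150+v/3-.3);W=lambda u,v:(240+u/3.5-.35,225+v/3.5-.35)
print('top',tri([('scene',A(195,95)),('side',S(321,42)),('wrist',W(213,510),w)]))
print('collar',tri([('scene',A(195,231)),('side',S(320,119)),('wrist',W(226,358),w)]))
k=[('wrist',W(213,510),(0,0,.217),w),('wrist',W(226,358),(0,0,.142),w),('wrist',W(243,205),(0,0,.02),w),('wrist',W(146,180),(-.049,-.042,.135),w),('wrist',W(400,262),(-.049,.042,.135),w)]
p,r=fit(k,(.6,.22,-.3));print(p,r.round(1).tolist())
p,r=fit(k,(.6,.22,-.3),True);print(p,r.round(1).tolist())
s=k+[('scene',A(195,95),(0,0,.217)),('side',S(321,42),(0,0,.217)),
('scene',A(102,262),(-.049,-.042,.135)),('scene',A(102,208),(-.049,.042,.135)),('side',S(257,133),(-.049,-.042,.135))]
p,r=fit(s,(.6,.2,0));print(p,r.round(1).tolist())
B=lambda u,v:(u/4-.4,210+v/4-.4)
# edges: back plate
for zz in(.135,):
  a=[];
  for uv in((66,440),(302,506),(146,180),(400,262)):
    o,d=ray('wrist',W(*uv),w);P=o+d*(zz-o[2])/d[2];a.append(P)
  a=np.array(a);print(a.round(4).tolist(),np.arctan2(*(a[0]-a[2])[[1,0]]),np.arctan2(*(a[1]-a[3])[[1,0]]))
for n,uv in(('saucer',(165,150)),('stamp base',(.5+625/4,210+195/4))):
    o,d=ray('wrist',uv,w);print(n,o+d*(0-o[2])/d[2])
```

```text
top (array([0.59706421, 0.22812245, 0.21250588]), [np.float64(0.002675248116003229), np.float64(0.002390629302601445), np.float64(0.0007915693803418773)])
collar (array([0.59609482, 0.22856416, 0.13748056]), [np.float64(0.0019440130053508255), np.float64(0.002984073190691327), np.float64(0.002346293926929807)])
[ 0.59336659  0.22788443 -0.40389992] [[-0.0, -0.2], [-0.1, 1.9], [-0.9, 0.9], [-0.8, -1.2], [2.5, -0.5]]
[ 0.59704696  0.22725274 -0.40152746 -0.00701903] [[0.1, -1.5], [-0.1, 1.6], [-1.0, 1.3], [-0.4, -0.3], [1.4, -0.4]]
[ 0.59408074  0.22778408 -0.39755814] [[-0.1, 0.4], [-0.1, 2.5], [-1.0, 1.4], [-1.2, -0.4], [2.2, -0.2], [-0.4, -0.4], [-1.4, -2.4], [-0.7, 3.8], [-0.6, -1.2], [-3.0, -1.2]]
[[0.6238, 0.1722, 0.135], [0.6545, 0.2475, 0.135], [0.5331, 0.2092, 0.135], [0.5652, 0.2831, 0.135]] -0.387254162810159 -0.3792573935687517
saucer [0.39244502 0.04204778 0.        ]
stamp base [0.55008972 0.00099509 0.        ]
```

```bash
python3 -c "
from h import *
totool((.595,.2275,.27),1.5)"
```

```text
t 1.45 pos [0.4586 0.2587 0.3599] toolx yaw 1.5019 tilt 0.04 move [-0.0217  0.1382  0.0899] len 0.166 turn deg 0.11 F [-0.1  1.1 -0.2] op 1.0
```

Call:
apply_moves(
  increments=[-0.005, 0.035, 0.01, 0, -1, -0.01, 0.07, 0.02, 0, -1, -0.015, 0.105, 0.035, 0, -1, -0.022, 0.138, 0.06, 0, -1, -0.022, 0.138, 0.09, 0, -1, -0.022, 0.138, 0.09, 0, -1],
)

```text
time_s: 1.95
tool_pos: [0.5931, 0.2295, 0.263]
orientation: [-0.002, 0.73, 0.683, -0.004]
ft_force: [-1.3, 0.4, -2.3]
opening: 1.004
```

Run:
```python
from h import *
import pickle
p=camera_params('wrist');im=capture('wrist');cv2.imwrite('pics/w2.png',im);pickle.dump(p,open('w2.pkl','wb'))
totool((.595,.2275,.192),1.5)
print(proj('wrist',[[.595,.2275,.217],[.595,.2275,.142]],p))
```

```text
t 2.0 pos [0.5927 0.23   0.267 ] toolx yaw 1.5056 tilt 0.35 move [-0.0022  0.0029  0.075 ] len 0.075 turn deg 0.32 F [0.7 0.7 1.1] op 0.999
[[318.81622331 274.56879601]
 [320.05910066 235.48665158]]
```

View pics/w2.png

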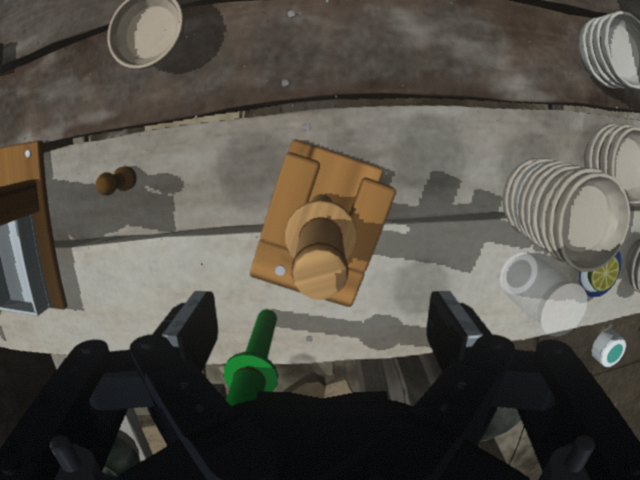

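Handle top is at (320,273), and I predicted (319,275), so I'm descending to grasp.

Call:
apply_moves(
  increments=[-0.001, 0.002, 0.03, 0, -1, -0.001, 0.002, 0.055, 0, -1, -0.001, 0.002, 0.077, 0, -1, -0.001, 0.002, 0.077, 0, -1, -0.001, 0.002, 0.077, 0, 1, -0.001, 0.002, 0.077, 0, 1, -0.001, 0.002, 0.077, 0, 1, -0.001, 0.002, 0.077, 0, 1],
  force=40,
)

```text
time_s: 2.67
tool_pos: [0.596, 0.229, 0.1955]
orientation: [0.001, 0.73, 0.684, 0.001]
ft_force: [0.0, -0.5, 0.2]
opening: 0.453
```

Call:
apply_moves(
  increments=[0, 0, 0, 0, 1, 0, 0, 0, 0, 1, 0, 0, 0, 0, 1, 0, 0, 0, 0, 1],
)

```text
time_s: 3.0
tool_pos: [0.596, 0.2287, 0.1949]
orientation: [0.0, 0.73, 0.684, 0.001]
ft_force: [-1.6, -1.2, 6.3]
opening: 0.338
```

Run:
```python
from h import *
im=capture('wrist');cv2.imwrite('pics/w3.png',im)
cv2.imwrite('pics/s3.png',cv2.resize(capture('side')[120:320,240:440],None,fx=3,fy=3,interpolation=2))
totool((.595,.2275,.192),1.5)
```

```text
t 3.1 pos [0.596  0.2287 0.195 ] toolx yaw 1.5054 tilt 0.11 move [-0.0012 -0.0009  0.003 ] len 0.003 turn deg 0.31 F [-0.7 -0.9  7.7] op 0.34
```

View pics/w3.png

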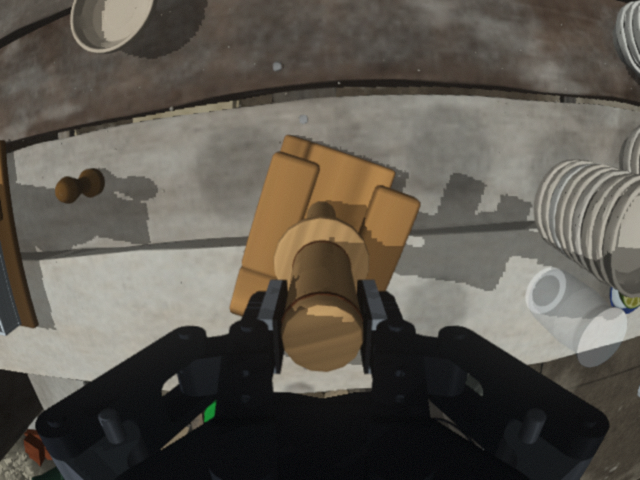

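View pics/s3.png

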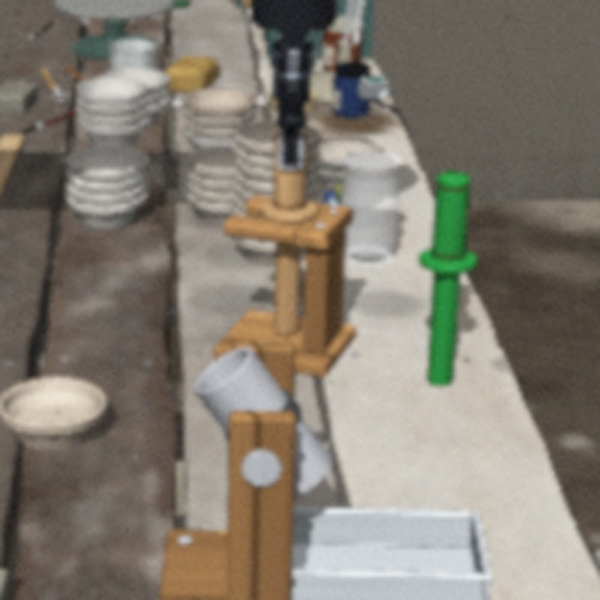

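Gripped, with opening 0.34 (about 29 mm). I'm lifting it straight out of the fork.

Call:
apply_moves(
  increments=[0, 0, -0.01, 0, 1, 0, 0, -0.03, 0, 1, 0, 0, -0.06, 0, 1, 0, 0, -0.09, 0, 1, 0, 0, -0.12, 0, 1, 0, 0, -0.15, 0, 1, 0, 0, -0.18, 0, 1, 0, 0, -0.18, 0, 1],
)

```text
time_s: 3.77
tool_pos: [0.5959, 0.2287, 0.381]
orientation: [0.002, 0.73, 0.684, 0.004]
ft_force: [-0.5, -0.8, -0.6]
opening: 0.341
```

Run:
```python
from h import *
im=capture('wrist');cv2.imwrite('pics/w4.png',im)
cv2.imwrite('pics/s4.png',cv2.resize(capture('side')[60:320,240:440],None,fx=2.3,fy=2.3,interpolation=2))
c=np.array([.578,-.206]);a=-.07
m=c+np.array([np.cos(a),np.sin(a)])*-.0574;print(m)
totool((*(m+[-.13,0.10]),.38),np.pi/2+a)
```

```text
[ 0.52074057 -0.20198528]
t 3.87 pos [0.5957 0.2287 0.3749] toolx yaw 1.5055 tilt 0.13 move [-0.3433 -0.1829 -0.0057] len 0.389 turn deg 0.27 F [ 0.3 -0.  -2.9] op 0.34
```

View pics/s4.png

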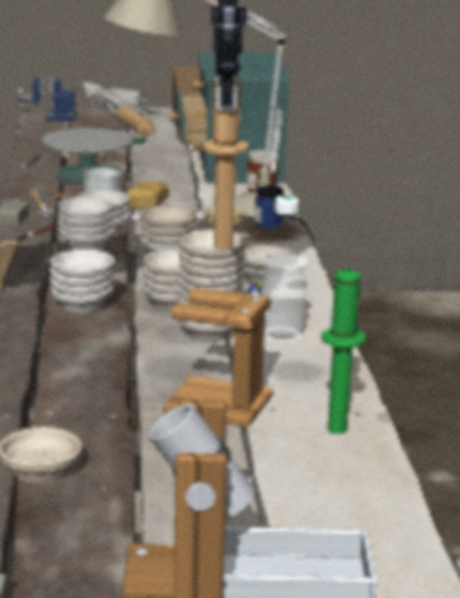

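Call:
apply_moves(
  increments=[-0.03, -0.016, -0.002, 0, 1, -0.06, -0.032, -0.004, 0, 1, -0.09, -0.048, -0.006, 0, 1, -0.12, -0.064, -0.008, 0, 1, -0.15, -0.08, -0.01, 0, 1, -0.18, -0.096, -0.01, 0, 1, -0.21, -0.112, -0.01, 0, 1, -0.24, -0.128, -0.01, 0, 1],
)

```text
time_s: 4.53
tool_pos: [0.4509, -0.0035, 0.3819]
orientation: [-0.001, 0.73, 0.684, -0.001]
ft_force: [0.6, -0.7, -1.8]
opening: 0.344
```

Call:
apply_moves(
  increments=[-0.03, -0.016, 0, 0, 1, -0.06, -0.032, 0, 0, 1, -0.09, -0.048, 0, 0, 1, -0.1, -0.055, 0, 0, 1, -0.1, -0.055, 0, 0, 1, -0.1, -0.055, 0, 0, 1],
)

```text
time_s: 5.03
tool_pos: [0.3905, -0.0991, 0.3824]
orientation: [-0.0, 0.73, 0.683, -0.0]
ft_force: [-0.8, 0.6, -2.0]
opening: 0.338
```

Run:
```python
from h import *
import pickle
p=camera_params('wrist');im=capture('wrist');cv2.imwrite('pics/w5.png',im);pickle.dump(p,open('w5.pkl','wb'))
totool((.39,-.30,.38),1.5)
```

```text
t 5.08 pos [ 0.3908 -0.0986  0.3825] toolx yaw 1.5049 tilt 0.06 move [-0.2011  0.0124  0.0024] len 0.201 turn deg 0.28 F [ 0.3  0.2 -1.3] op 0.336
```

View pics/w5.png

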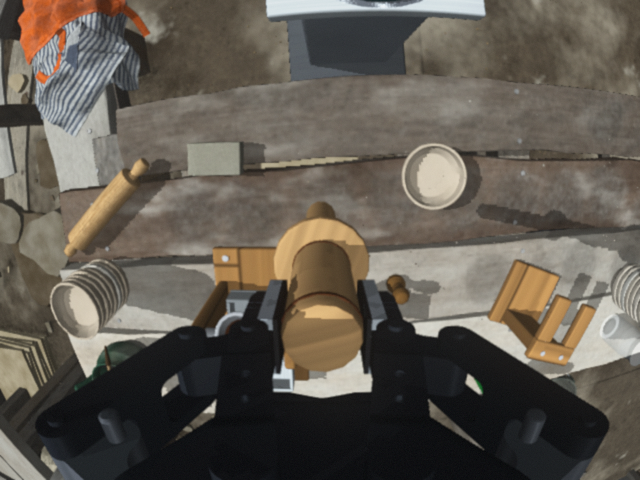

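Run:
```python
from h import *
totool((.54,-.06,.385),1.5)
```

```text
t 5.08 pos [ 0.3908 -0.0986  0.3825] toolx yaw 1.5049 tilt 0.06 move [ 0.0483  0.1463 -0.0026] len 0.154 turn deg 0.28 F [ 0.3  0.2 -1.3] op 0.336
```

Call:
apply_moves(
  increments=[0.012, 0.036, -0.002, 0, 1, 0.024, 0.072, -0.004, 0, 1, 0.036, 0.108, -0.005, 0, 1, 0.048, 0.145, -0.005, 0, 1, 0.048, 0.145, -0.005, 0, 1, 0.048, 0.145, -0.005, 0, 1],
)

```text
time_s: 5.58
tool_pos: [0.5404, -0.0586, 0.3857]
orientation: [-0.002, 0.729, 0.685, -0.001]
ft_force: [-0.1, -0.1, -1.8]
opening: 0.34
```

Run:
```python
from h import *
import pickle
p=camera_params('wrist');im=capture('wrist');cv2.imwrite('pics/w6.png',im);pickle.dump(p,open('w6.pkl','wb'))
totool((.50,-.36,.38),1.5)
```

```text
t 5.63 pos [ 0.5393 -0.0591  0.3868] toolx yaw 1.5076 tilt 0.16 move [-0.3028 -0.0202  0.0068] len 0.304 turn deg 0.43 F [ 0.2 -0.5 -1.2] op 0.341
```

View pics/w6.png

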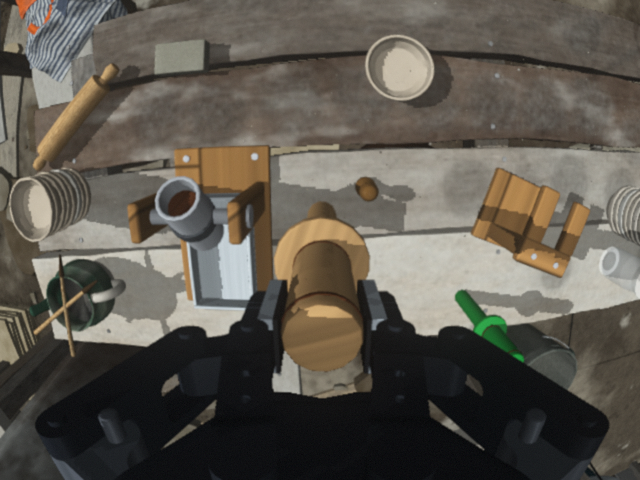

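Call:
apply_moves(
  increments=[-0.035, -0.002, 0, 0, 1, -0.07, -0.005, 0, 0, 1, -0.105, -0.007, 0, 0, 1, -0.14, -0.01, 0, 0, 1, -0.175, -0.012, 0, 0, 1, -0.21, -0.015, 0, 0, 1, -0.245, -0.017, 0, 0, 1, -0.28, -0.02, 0, 0, 1],
)

```text
time_s: 6.3
tool_pos: [0.4992, -0.3394, 0.3891]
orientation: [0.001, 0.73, 0.684, 0.0]
ft_force: [0.9, -1.1, -2.5]
opening: 0.341
```

Call:
apply_moves(
  increments=[-0.01, 0, 0, 0, 1, -0.01, 0, 0, 0, 1],
)

```text
time_s: 6.47
tool_pos: [0.4986, -0.3501, 0.3882]
orientation: [-0.0, 0.731, 0.683, -0.0]
ft_force: [0.5, 0.0, -1.6]
opening: 0.34
```

Run:
```python
from h import *
import pickle
p=camera_params('wrist');im=capture('wrist');cv2.imwrite('pics/w7.png',im);pickle.dump(p,open('w7.pkl','wb'))
totool((.50,-.36,.38),1.5)
a=cv2.imread('pics/w6.png')
cv2.imwrite('pics/w6a.png',cv2.resize(a[130:320,120:300],None,fx=3.1,fy=3.1,interpolation=2))
```

```text
t 6.52 pos [ 0.499  -0.3486  0.3885] toolx yaw 1.5038 tilt 0.01 move [-0.0113  0.0017  0.0085] len 0.014 turn deg 0.22 F [ 0.3 -0.6 -1.7] op 0.338
```

View pics/w7.png

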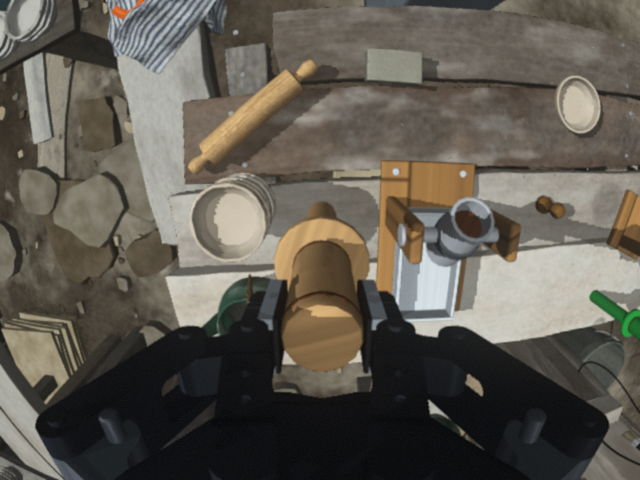

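View pics/w6a.png

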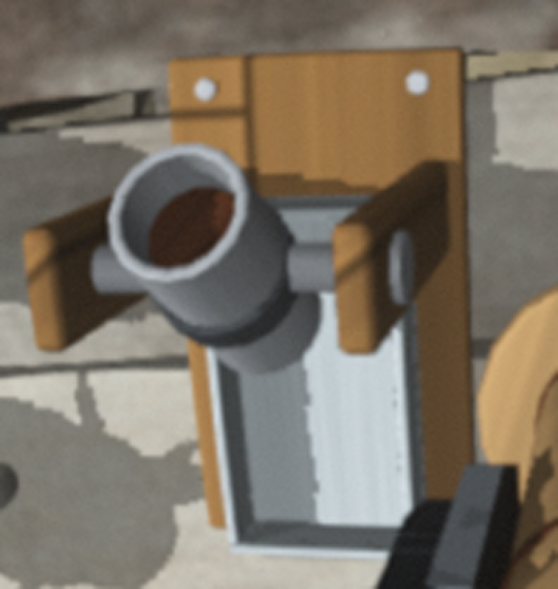

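Run:
```python
import cv2
a=cv2.imread('pics/w7.png')
cv2.imwrite('pics/w7a.png',cv2.resize(a[150:330,370:540],None,fx=3.3,fy=3.3,interpolation=2))
```

```text
(no output)
```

View pics/w7a.png

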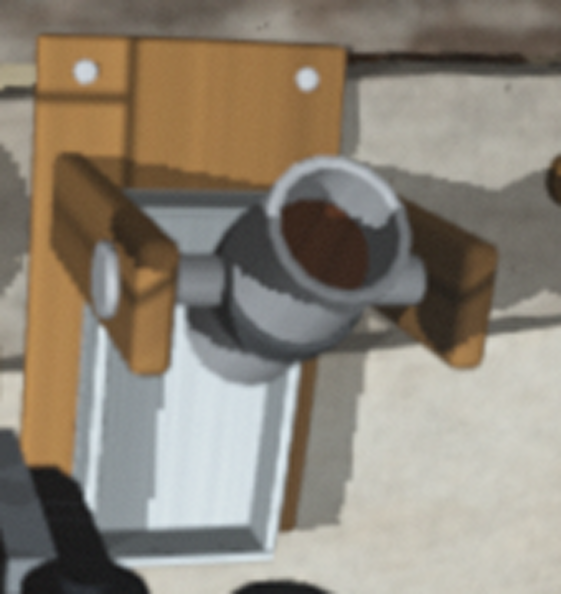

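Run:
```python
from h import *
import pickle
w6=pickle.load(open('w6.pkl','rb'));w7=pickle.load(open('w7.pkl','rb'))
a=lambda u,v:(120+u/3.1-.35,130+v/3.1-.35);b=lambda u,v:(370+u/3.3-.35,150+v/3.3-.35);B=lambda u,v:(290+u/5-.4,225+v/5-.4);S=lambda u,v:(230+u/3-.3,150+v/3-.3)
m=[('wrist',a(178,213),w6),('wrist',b(337,231),w7)]
print('mouth',tri(m));print('mouth+s',tri(m+[('scene',B(295,158)),('side',S(259,280))]))
c1=tri([('wrist',a(170,58),w6),('wrist',b(38,37),w7)]);c2=tri([('wrist',a(461,47),w6),('wrist',b(346,46),w7)])
print(c1,c2);d=c2[0]-c1[0];print(np.hypot(*d[:2]),np.arctan2(-d[0],d[1]))
obs=[('wrist',a(178,213),(-.0574,0,.177),w6),('wrist',b(337,231),(-.0574,0,.177),w7),
('wrist',a(170,58),(-.1,-.07,.014),w6),('wrist',b(38,37),(-.1,-.07,.014),w7),('wrist',a(461,47),(-.1,.07,.014),w6),('wrist',b(346,46),(-.1,.07,.014),w7),
('wrist',a(233,550),(.13,-.046,.046),w6),('wrist',b(272,556),(.13,.046,.046),w7)]
p,r=fit(obs,(.578,-.2,-.07));print(p,r.round(1).tolist())
p,r=fit(obs,(.578,-.2,-.07),True);print(p,r.round(1).tolist())
obs+=[('scene',B(690,352),(.13,-.046,.046)),('scene',B(592,233),(.13,.046,.046)),('side',S(520,487),(.13,-.046,.046)),('scene',B(295,158),(-.0574,0,.177)),('side',S(259,280),(-.0574,0,.177))]
p,r=fit(obs,(.578,-.2,-.07));print(p,r.round(1).tolist())
print(world(p,(-.0574,0,.177)))
```

```text
mouth (array([ 0.5218146 , -0.20041931,  0.17386693]), [np.float64(0.0002523728691926955), np.float64(0.0002523728691925184)])
mouth+s (array([ 0.52266495, -0.19954061,  0.17481206]), [np.float64(0.0013072391929393624), np.float64(0.0013806523022207205), np.float64(0.002445687185400879), np.float64(0.003464630176724949)])
(array([ 0.47339205, -0.26641378,  0.00660454]), [np.float64(0.0009203393640861531), np.float64(0.000920339364086248)]) (array([ 0.48221204, -0.12805555,  0.00937591]), [np.float64(0.00023614980742143609), np.float64(0.00023614980742139234)])
0.13863907808447723 -0.06366128649319758
[ 0.57751922 -0.20392541 -0.06538942] [[-1.2, -0.8], [1.4, -1.1], [-2.5, 0.8], [0.3, -0.4], [-0.1, 0.3], [1.6, 0.2], [-1.0, 1.6], [1.0, 1.5]]
[ 0.57819162 -0.20395252 -0.06584312 -0.00453161] [[0.6, -0.9], [-0.2, -1.4], [-1.3, 1.1], [-0.2, -0.2], [0.4, 0.7], [0.4, 0.4], [-0.0, 0.6], [0.0, 0.5]]
[ 0.5774511  -0.20390038 -0.06523972] [[-1.2, -0.8], [1.5, -1.1], [-2.5, 0.8], [0.3, -0.4], [-0.1, 0.3], [1.6, 0.1], [-0.9, 1.5], [1.0, 1.5], [2.5, -0.2], [0.9, -0.9], [0.1, -0.9], [0.2, 0.3], [-2.9, -1.0]]
[[ 0.52017321 -0.20015827  0.177     ]]
```

```bash
cat >> h.py <<'E'
C=(.5778,-.2039,-.0655)
def cr(x,y,z): return world(C,(x,y,z))[0]
def incr(P):  # world->cradle
    c,s=np.cos(C[2]),np.sin(C[2]);d=np.array(P)-[C[0],C[1],0];return np.array([c*d[0]+s*d[1],-s*d[0]+c*d[1],d[2]])
E
python3 - <<'E'
from h import *
import pickle
w=pickle.load(open('w7.pkl','rb'))
s,p,R=st()
for off in(-.004,0,.004): print(proj('wrist',[p+R@np.array([0,off,dz]) for dz in(-.022,.053,.175)],w).round(1).tolist())
totool(cr(-.059,0,.385),1.5053)
E
```

```text
[[326.8, 333.3], [325.1, 259.0], [324.0, 210.3]]
[[326.7, 343.2], [325.1, 266.2], [324.0, 214.9]]
[[326.7, 352.8], [325.1, 273.2], [324.0, 219.5]]
t 6.52 pos [ 0.499  -0.3486  0.3885] toolx yaw 1.5038 tilt 0.01 move [0.1496 0.0099 0.0035] len 0.15 turn deg -0.09 F [ 0.3 -0.6 -1.7] op 0.338
```

Run:
```python
import cv2
a=cv2.imread('pics/w7.png')
cv2.imwrite('pics/w7b.png',cv2.resize(a[190:380,260:380],None,fx=3.1,fy=3.1,interpolation=2))
```

```text
(no output)
```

View pics/w7b.png

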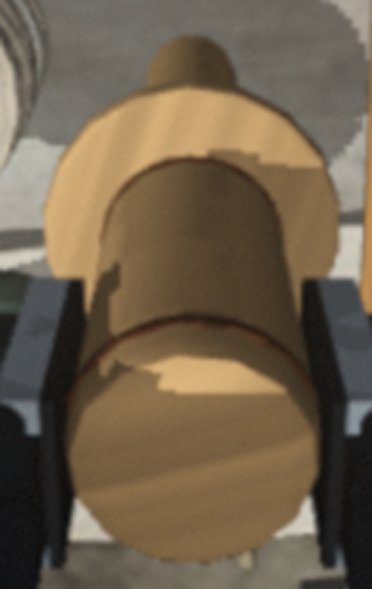

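Call:
apply_moves(
  increments=[0.035, 0.003, 0, 0, 1, 0.07, 0.006, 0, 0, 1, 0.105, 0.009, 0, 0, 1, 0.135, 0.012, 0, 0, 1, 0.15, 0.0125, 0.002, 0, 1, 0.15, 0.0125, 0.002, 0, 1, 0.15, 0.0125, 0.01, 0, 1, 0.15, 0.0125, 0.01, 0, 1],
  force=25,
)

```text
time_s: 7.18
tool_pos: [0.5217, -0.1988, 0.3772]
orientation: [-0.0, 0.729, 0.684, -0.0]
ft_force: [-0.3, 0.3, -2.1]
opening: 0.338
```

```bash
cat > look.py <<'E'
from h import *
import sys
n=sys.argv[1]
s,p,R=st();print('cradle TCP',incr(p).round(4)*1000);totool(p)
a=capture('scene')[150:330,290:470];b=capture('side')[130:310,250:430];c=capture('wrist')[130:370,200:440]
f=lambda i,k:cv2.resize(i,(k,k),interpolation=2)
cv2.imwrite(f'pics/l{n}.png',np.vstack([np.hstack([f(a,399),f(b,399)])]))
cv2.imwrite(f'pics/lw{n}.png',f(c,480))
E
python3 look.py 1
```

```text
cradle TCP [-56.3   1.4 377.2]
t 7.18 pos [ 0.5217 -0.1988  0.3772] toolx yaw 1.5065 tilt 0.04 move [0. 0. 0.] len 0.0 turn deg None F [-0.3  0.3 -2.1] op 0.338
```

View pics/l1.png

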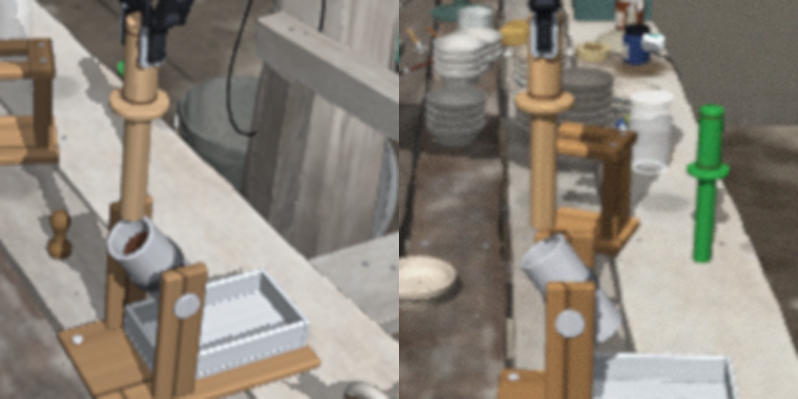

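View pics/lw1.png

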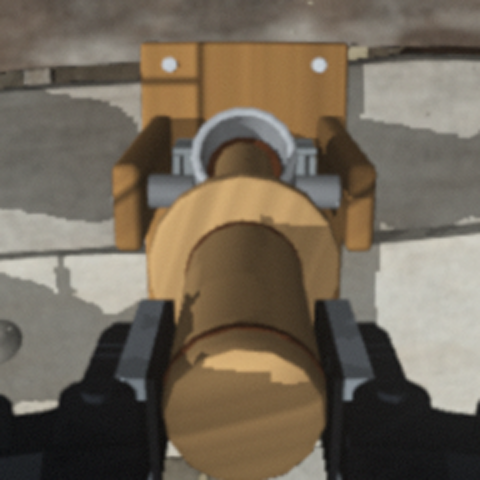

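Run:
```python
from h import *
s,p,R=st()
q=p-[0,0,.175]
for n in('scene','side'):
  print(n,proj(n,[q,q+[.001,0,0],q+[0,.001,0],cr(-.0574,0,.177)]).round(2).tolist())
a=capture('side')[190:290,270:370];b=capture('scene')[220:320,300:400]
cv2.imwrite('pics/z1.png',np.hstack([cv2.resize(a,(400,400),interpolation=2),cv2.resize(b,(400,400),interpolation=2)]))
```

```text
scene [[350.03, 245.98], [350.46, 245.85], [349.79, 245.7], [348.92, 256.4]]
side [[314.04, 230.25], [314.54, 230.25], [314.03, 230.06], [313.31, 242.05]]
```

View pics/z1.png

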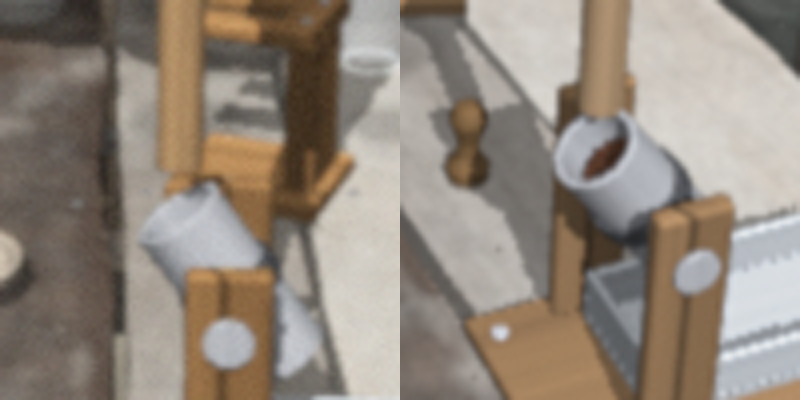

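Call:
apply_moves(
  increments=[-0.001, 0, 0.01, 0, 1, -0.001, 0, 0.02, 0, 1, -0.001, 0, 0.03, 0, 1, -0.001, 0, 0.036, 0, 1, -0.001, 0, 0.039, 0, 1, -0.001, 0, 0.039, 0, 1],
)

```text
time_s: 7.93
tool_pos: [0.5218, -0.2004, 0.3382]
orientation: [-0.001, 0.73, 0.684, -0.0]
ft_force: [0.3, 0.2, -1.3]
opening: 0.342
```

```bash
python3 look.py 2
```

```text
cradle TCP [-5.610e+01 -2.000e-01  3.382e+02]
t 7.93 pos [ 0.5218 -0.2004  0.3382] toolx yaw 1.5055 tilt 0.07 move [0. 0. 0.] len 0.0 turn deg None F [ 0.3  0.2 -1.3] op 0.342
```

View pics/l2.png

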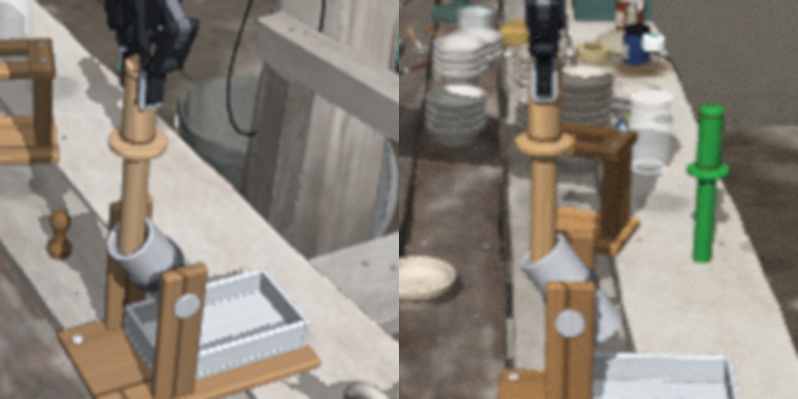

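View pics/lw2.png

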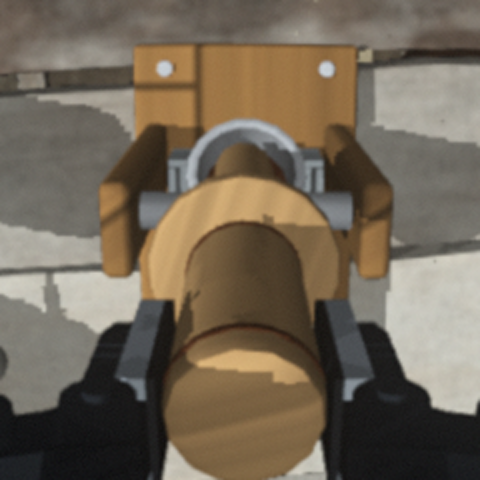

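The tip is inside the mouth without contact. Next, small steps down.

Call:
apply_moves(
  increments=[0, 0, 0.002, 0, 1, 0, 0, 0.004, 0, 1, 0, 0, 0.004, 0, 1],
)

```text
time_s: 8.33
tool_pos: [0.5219, -0.2005, 0.3354]
orientation: [0.0, 0.73, 0.684, -0.0]
ft_force: [-1.3, -0.5, 0.7]
opening: 0.341
```

Call:
apply_moves(
  increments=[0, -0.007, -0.001, 0, 1, 0, -0.014, -0.0015, 0, 1, 0, -0.021, -0.0005, 0, 1, 0, -0.029, 0.0005, 0, 1, 0, -0.036, 0.0025, 0, 1, 0, -0.043, 0.004, 0, 1, 0, -0.043, 0.004, 0, 1],
)

```text
time_s: 8.92
tool_pos: [0.4778, -0.1976, 0.3313]
orientation: [0.0, 0.73, 0.684, -0.0]
ft_force: [1.8, -0.7, 0.6]
opening: 0.337
```

```bash
python3 look.py 3
```

```text
cradle TCP [-1.002e+02 -2.000e-01  3.313e+02]
t 8.92 pos [ 0.4778 -0.1976  0.3313] toolx yaw 1.5052 tilt 0.01 move [0. 0. 0.] len 0.0 turn deg None F [ 1.8 -0.7  0.6] op 0.337
```

View pics/l3.png

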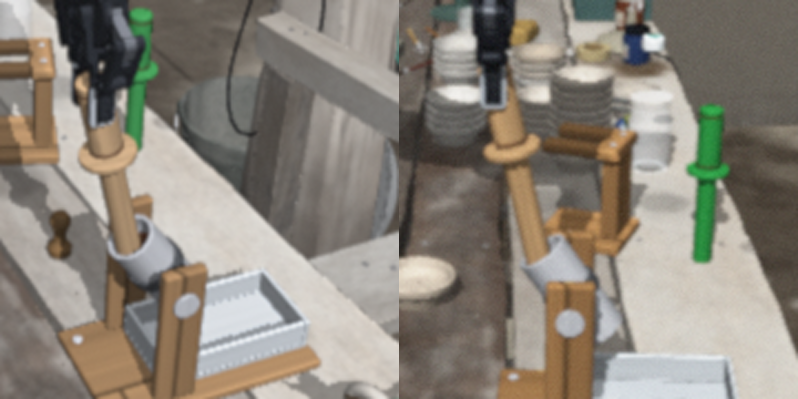

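View pics/lw3.png

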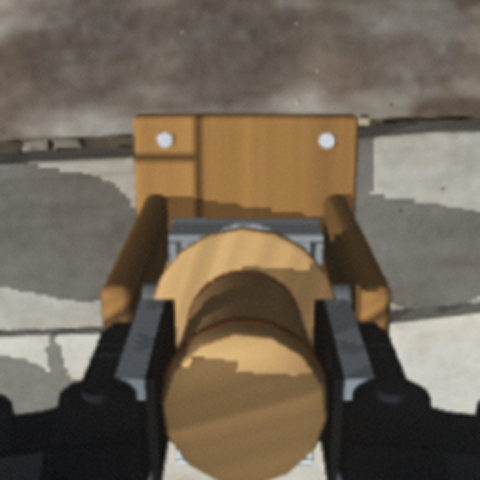

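The rod pivots in the grip as planned, so I'm continuing to 35°.

Call:
apply_moves(
  increments=[0, -0.007, 0.002, 0, 1, 0, -0.014, 0.005, 0, 1, 0, -0.02, 0.008, 0, 1, 0, -0.027, 0.011, 0, 1, 0, -0.033, 0.0145, 0, 1, 0, -0.039, 0.0185, 0, 1, 0, -0.045, 0.0225, 0, 1, 0, -0.051, 0.027, 0, 1],
)

```text
time_s: 9.73
tool_pos: [0.4275, -0.1943, 0.304]
orientation: [0.0, 0.73, 0.684, -0.0]
ft_force: [-0.2, -0.6, 4.3]
opening: 0.341
```

```bash
python3 look.py 4
```

```text
cradle TCP [-1.506e+02 -2.000e-01  3.040e+02]
t 9.73 pos [ 0.4275 -0.1943  0.304 ] toolx yaw 1.5055 tilt 0.0 move [0. 0. 0.] len 0.0 turn deg None F [-0.2 -0.6  4.3] op 0.341
```

View pics/l4.png

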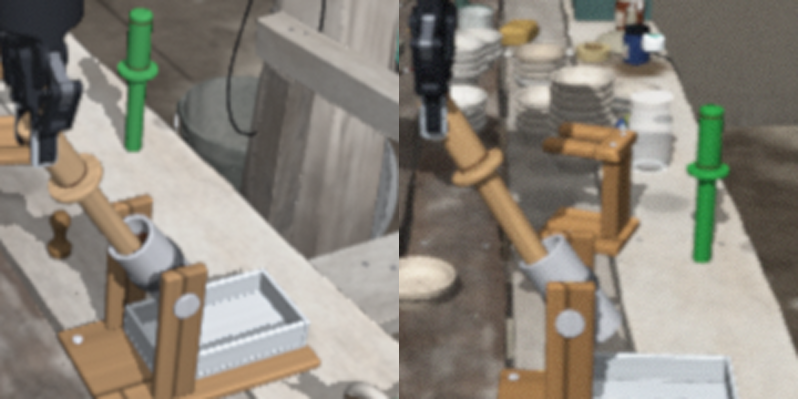

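View pics/lw4.png

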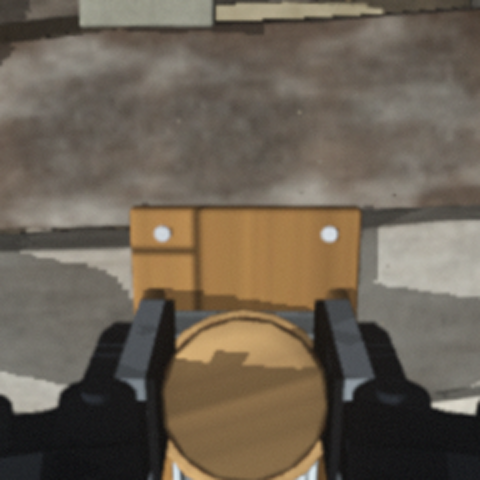

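Call:
apply_moves(
  increments=[0, 0, 0, 0, 1, 0, 0, 0, 0, 1, 0, 0.002, 0.003, 0, 1, 0, 0.004, 0.0058, 0, 1, 0, 0.0063, 0.009, 0, 1, 0, 0.0086, 0.0123, 0, 1, 0, 0.0115, 0.0164, 0, 1, 0, 0.0115, 0.0164, 0, 1],
  force=100,
)

```text
time_s: 10.55
tool_pos: [0.4399, -0.1951, 0.2875]
orientation: [-0.0, 0.73, 0.684, -0.0]
ft_force: [-1.3, 0.2, 1.7]
opening: 0.326
```

```bash
python3 look.py 5
```

```text
cradle TCP [-138.2   -0.3  287.5]
t 10.55 pos [ 0.4399 -0.1951  0.2875] toolx yaw 1.5056 tilt 0.05 move [0. 0. 0.] len 0.0 turn deg None F [-1.3  0.2  1.7] op 0.326
```

View pics/l5.png

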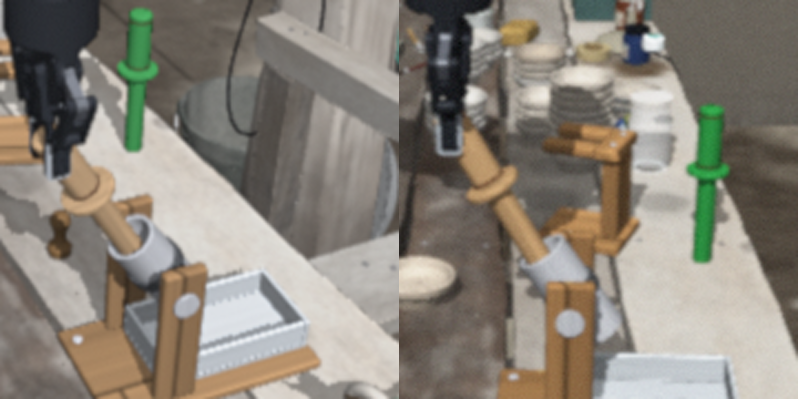

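Call:
apply_moves(
  increments=[0, 0.003, 0.0043, 0, 1, 0, 0.006, 0.0086, 0, 1, 0, 0.009, 0.0129, 0, 1, 0, 0.012, 0.0172, 0, 1],
)

```text
time_s: 11.03
tool_pos: [0.4517, -0.1959, 0.2711]
orientation: [0.0, 0.73, 0.684, -0.0]
ft_force: [-4.1, -0.0, 8.1]
opening: 0.326
```

Call:
apply_moves(
  increments=[0, 0.003, 0.0043, 0, 1, 0, 0.006, 0.0086, 0, 1, 0, 0.009, 0.0129, 0, 1, 0, 0.012, 0.0172, 0, 1],
)

```text
time_s: 11.37
tool_pos: [0.4639, -0.1967, 0.2538]
orientation: [0.0, 0.73, 0.684, 0.0]
ft_force: [0.9, -0.9, -1.0]
opening: 0.326
```

```bash
python3 look.py 6
```

```text
cradle TCP [-114.2   -0.3  253.8]
t 11.37 pos [ 0.4639 -0.1967  0.2538] toolx yaw 1.5055 tilt 0.03 move [0. 0. 0.] len 0.0 turn deg None F [ 0.9 -0.9 -1. ] op 0.326
```

View pics/l6.png

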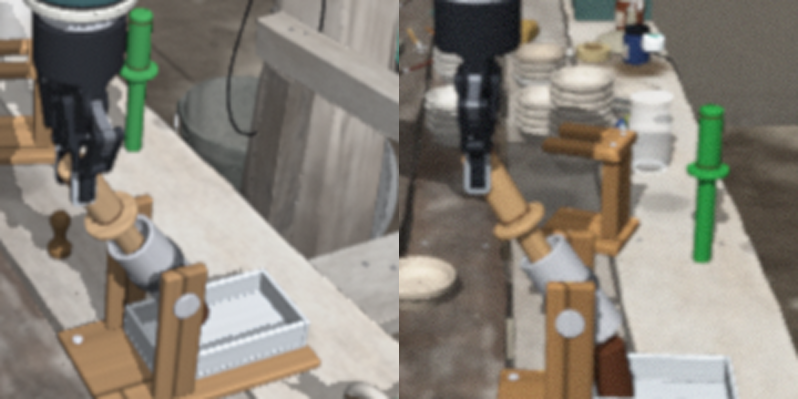

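Call:
apply_moves(
  increments=[0, 0.004, 0.0057, 0, 1, 0, 0.008, 0.0114, 0, 1, 0, 0.012, 0.0172, 0, 1, 0, 0.012, 0.0172, 0, 1, 0, 0.012, 0.0172, 0, 1],
)

```text
time_s: 11.93
tool_pos: [0.4757, -0.1973, 0.2356]
orientation: [-0.0, 0.73, 0.684, -0.0]
ft_force: [1.0, 0.7, -1.8]
opening: 0.326
```

```bash
python3 look.py 7
```

```text
cradle TCP [-1.023e+02 -1.000e-01  2.356e+02]
t 11.93 pos [ 0.4757 -0.1973  0.2356] toolx yaw 1.5057 tilt 0.06 move [0. 0. 0.] len 0.0 turn deg None F [ 1.   0.7 -1.8] op 0.326
```

View pics/l7.png

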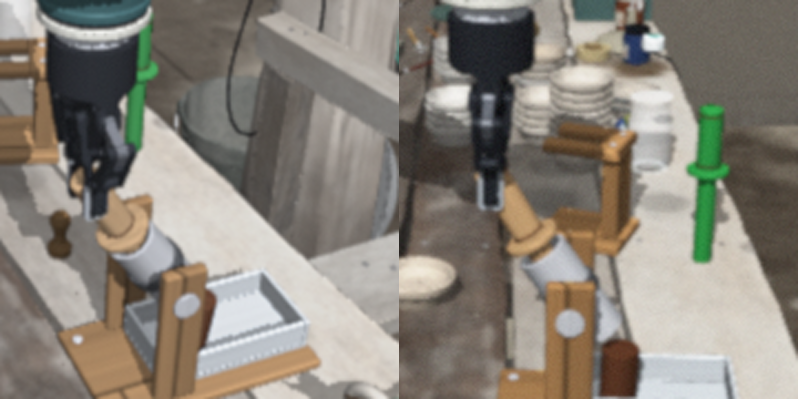

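The follower dropped out and stands on end in the tray (side view, 620,370). Standing, its centre is about 47 mm up, which is in range. Next I withdraw along the bore.

Call:
apply_moves(
  increments=[0, -0.006, -0.0086, 0, 1, 0, -0.012, -0.0172, 0, 1, 0, -0.018, -0.0258, 0, 1, 0, -0.024, -0.0344, 0, 1, 0, -0.03, -0.043, 0, 1, 0, -0.036, -0.0516, 0, 1, 0, -0.042, -0.06, 0, 1, 0, -0.0475, -0.068, 0, 1],
)

```text
time_s: 12.75
tool_pos: [0.4275, -0.1943, 0.3054]
orientation: [0.0, 0.73, 0.684, 0.0]
ft_force: [1.5, -0.3, -1.4]
opening: 0.325
```

```bash
python3 look.py 8
```

```text
cradle TCP [-1.506e+02 -3.000e-01  3.054e+02]
t 12.75 pos [ 0.4275 -0.1943  0.3054] toolx yaw 1.5054 tilt 0.03 move [0. 0. 0.] len 0.0 turn deg None F [ 1.5 -0.3 -1.4] op 0.325
```

View pics/l8.png

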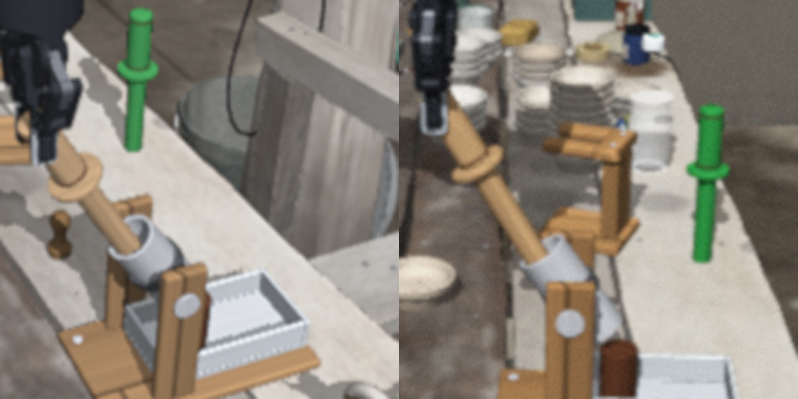

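Call:
apply_moves(
  increments=[0, 0.006, 0.003, 0, 1, 0, 0.012, 0.0065, 0, 1, 0, 0.0173, 0.0025, 0, 1, 0, 0.0227, -0.0016, 0, 1, 0, 0.0284, -0.005, 0, 1, 0, 0.0341, -0.0087, 0, 1, 0, 0.04, -0.012, 0, 1, 0, 0.046, -0.0148, 0, 1],
  force=25,
)

```text
time_s: 13.57
tool_pos: [0.4747, -0.1974, 0.3195]
orientation: [-0.0, 0.73, 0.684, -0.0]
ft_force: [-1.9, -0.5, -2.7]
opening: 0.324
```

```bash
python3 look.py 9
```

```text
cradle TCP [-1.033e+02 -2.000e-01  3.195e+02]
t 13.57 pos [ 0.4747 -0.1974  0.3195] toolx yaw 1.5056 tilt 0.01 move [0. 0. 0.] len 0.0 turn deg None F [-1.9 -0.5 -2.7] op 0.324
```

View pics/l9.png

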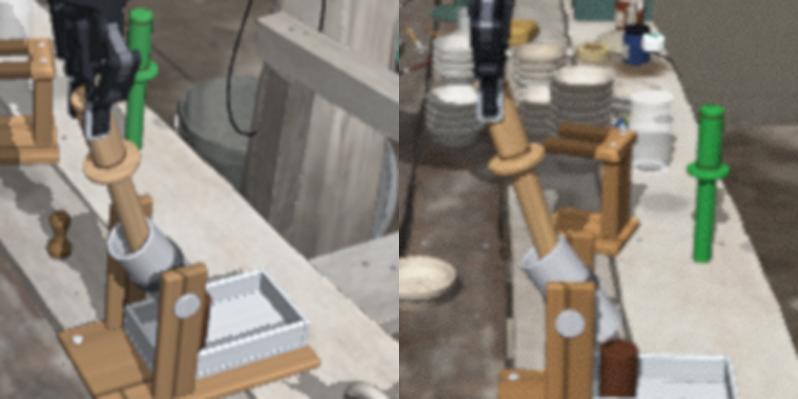

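Working. I'm continuing to upright (about 50 mm in +y and 13 mm up to go).

Call:
apply_moves(
  increments=[0, 0.006, -0.003, 0, 1, 0, 0.0124, -0.005, 0, 1, 0, 0.019, -0.007, 0, 1, 0, 0.0252, -0.009, 0, 1, 0, 0.032, -0.0105, 0, 1, 0, 0.0383, -0.0117, 0, 1, 0, 0.045, -0.0125, 0, 1, 0, 0.05, -0.013, 0, 1],
)

```text
time_s: 14.38
tool_pos: [0.5247, -0.2006, 0.3322]
orientation: [-0.0, 0.73, 0.684, -0.0]
ft_force: [-7.0, -0.0, -0.5]
opening: 0.329
```

```bash
python3 look.py 10
```

```text
cradle TCP [-5.320e+01 -2.000e-01  3.322e+02]
t 14.38 pos [ 0.5247 -0.2006  0.3322] toolx yaw 1.5056 tilt 0.01 move [0. 0. 0.] len 0.0 turn deg None F [-7.  -0.  -0.5] op 0.329
```

View pics/l10.png

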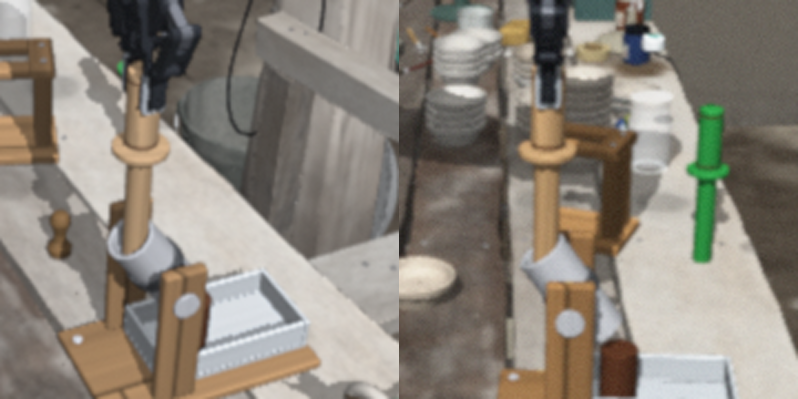

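View pics/lw10.png

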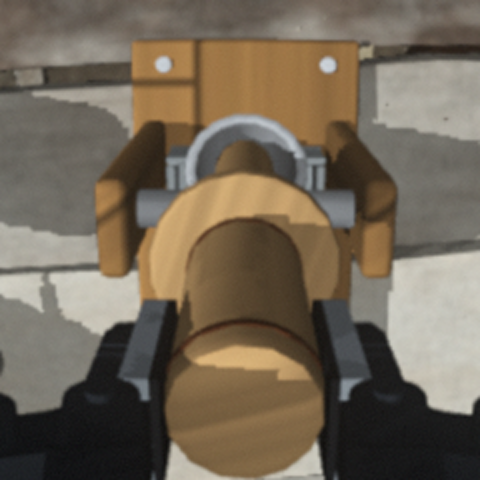

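Call:
apply_moves(
  increments=[0, -0.003, 0, 0, 1, 0, -0.003, -0.01, 0, 1, 0, -0.003, -0.03, 0, 1, 0, -0.003, -0.055, 0, 1, 0, -0.003, -0.055, 0, 1],
  force=40,
)

```text
time_s: 14.95
tool_pos: [0.521, -0.2005, 0.393]
orientation: [0.003, 0.73, 0.684, 0.001]
ft_force: [0.3, -0.6, -0.7]
opening: 0.324
```

```bash
python3 look.py 11
python3 - <<'E'
from h import *
s,p,R=st()
print(proj('wrist',[p+R@np.array([0,off,dz]) for dz in(-.022,.053,.175) for off in(-.004,0,.004) ]).round(1).tolist())
ST=(.5945,.2277,-.39)
t=world(ST,(-.11,0,0))[0]; totool((*t[:2],.235),1.5055)
t=world(ST,(0,0,0))[0]; totool((*t[:2],.235),1.5055)
# vertical lines
q=p-[0,0,.175]
for n in('scene','side'): print(n,proj(n,[p,q]).round(1).tolist())
E
```

```text
cradle TCP [-5.69e+01 -3.00e-01  3.93e+02]
t 14.95 pos [ 0.521  -0.2005  0.393 ] toolx yaw 1.5054 tilt 0.38 move [0. 0. 0.] len 0.0 turn deg None F [ 0.3 -0.6 -0.7] op 0.324
[[322.3, 332.0], [322.3, 342.0], [322.3, 351.6], [322.2, 258.2], [322.2, 265.3], [322.2, 272.4], [322.2, 209.7], [322.2, 214.4], [322.2, 219.0]]
t 15.1 pos [ 0.5208 -0.2004  0.3874] toolx yaw 1.5054 tilt 0.04 move [ 0.4671 -0.0588  0.1522] len 0.495 turn deg -0.01 F [ 0.4  0.5 -1.2] op 0.328
t 15.1 pos [ 0.5208 -0.2004  0.3874] toolx yaw 1.5054 tilt 0.04 move [0.4321 0.0454 0.1523] len 0.46 turn deg -0.01 F [ 0.4  0.5 -1.2] op 0.328
scene [[354.8, 164.7], [350.0, 242.6]]
side [[314.4, 141.1], [313.6, 226.2]]
```

View pics/l11.png

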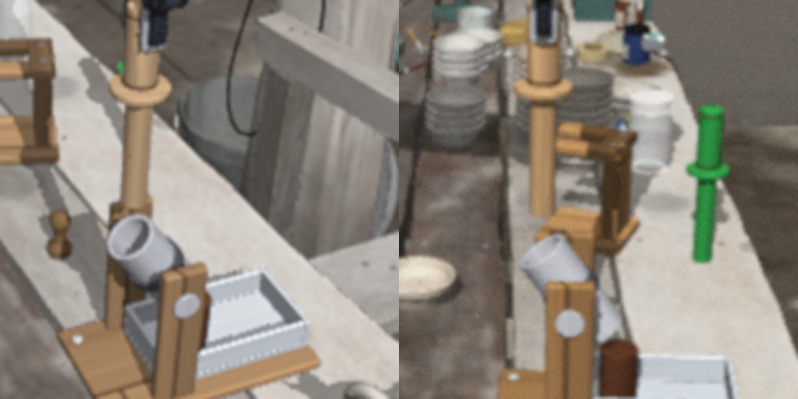

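View pics/lw11.png

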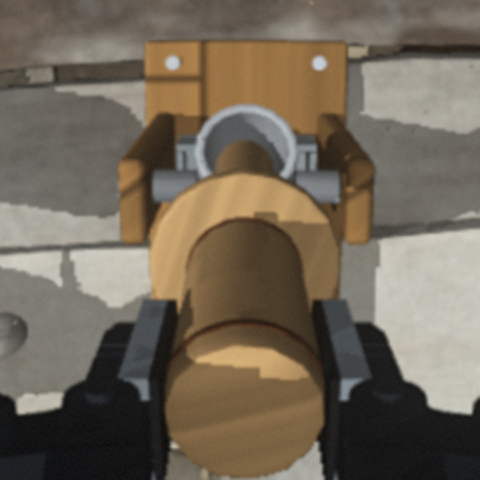

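Upright again. Moving back over the fork.

Call:
apply_moves(
  increments=[0.03, 0.003, 0, 0, 1, 0.065, 0.007, 0, 0, 1, 0.1, 0.01, 0, 0, 1, 0.135, 0.014, 0, 0, 1, 0.17, 0.018, 0, 0, 1, 0.205, 0.021, 0, 0, 1, 0.24, 0.025, 0, 0, 1, 0.275, 0.028, 0, 0, 1],
)

```text
time_s: 15.77
tool_pos: [0.5666, 0.0739, 0.3861]
orientation: [-0.0, 0.73, 0.684, -0.0]
ft_force: [0.1, 0.4, -1.3]
opening: 0.326
```

Call:
apply_moves(
  increments=[0.035, 0.004, 0, 0, 1, 0.07, 0.007, 0, 0, 1, 0.105, 0.011, 0, 0, 1, 0.135, 0.014, 0, 0, 1, 0.15, 0.016, 0, 0, 1, 0.159, 0.017, 0, 0, 1, 0.159, 0.017, 0, 0, 1, 0.159, 0.017, 0, 0, 1],
)

```text
time_s: 16.43
tool_pos: [0.5942, 0.229, 0.3867]
orientation: [0.0, 0.73, 0.684, -0.0]
ft_force: [-0.2, 0.3, -1.7]
opening: 0.327
```

```bash
cat > look2.py <<'E'
from h import *
import sys
n=sys.argv[1]
totool((.594,.2295,.195),1.5055)
a=capture('scene')[80:240,240:400];b=capture('side')[80:260,250:430];c=capture('wrist')[130:370,200:440]
f=lambda i,k:cv2.resize(i,(k,k),interpolation=2)
cv2.imwrite(f'pics/m{n}.png',np.hstack([f(a,399),f(b,399)]))
cv2.imwrite(f'pics/mw{n}.png',f(c,480))
E
python3 look2.py 1
```

```text
t 16.43 pos [0.5942 0.229  0.3867] toolx yaw 1.5054 tilt 0.04 move [ 6.000e-04 -1.000e-04  1.917e-01] len 0.192 turn deg -0.0 F [-0.2  0.3 -1.7] op 0.327
```

View pics/m1.png

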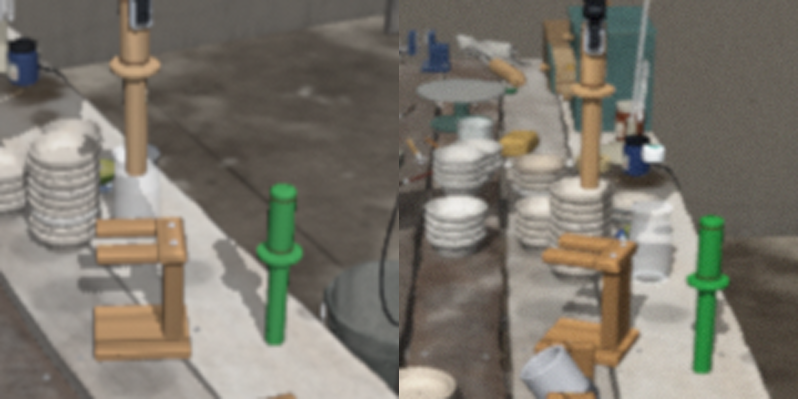

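View pics/mw1.png

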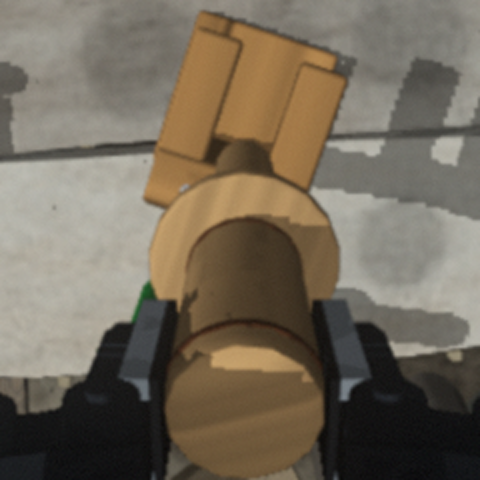

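Call:
apply_moves(
  increments=[0, 0, 0.02, 0, 1, 0, 0, 0.04, 0, 1, 0, 0, 0.066, 0, 1, 0, 0, 0.066, 0, 1, 0, 0, 0.066, 0, 1],
)

```text
time_s: 17.0
tool_pos: [0.5939, 0.2288, 0.3208]
orientation: [-0.0, 0.73, 0.683, -0.001]
ft_force: [0.2, 0.3, -1.7]
opening: 0.327
```

```bash
python3 look2.py 2
```

```text
t 17.0 pos [0.5939 0.2288 0.3208] toolx yaw 1.5046 tilt 0.1 move [0.0008 0.0002 0.1258] len 0.126 turn deg -0.05 F [ 0.2  0.3 -1.7] op 0.327
```

View pics/m2.png

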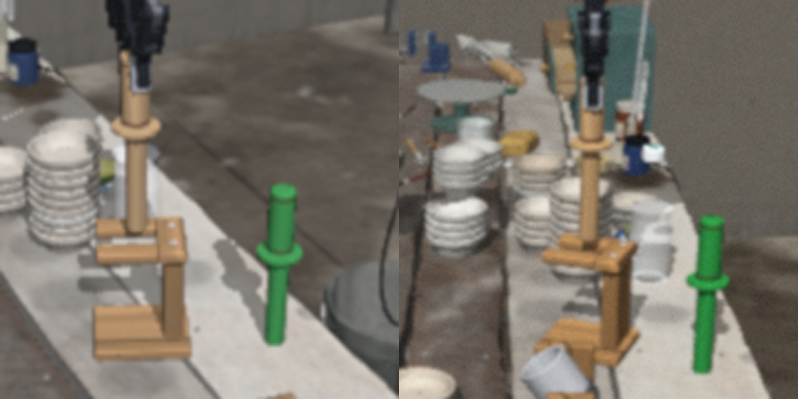

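View pics/mw2.png

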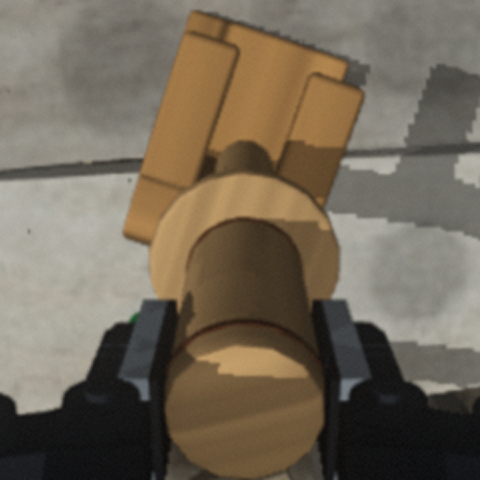

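Call:
apply_moves(
  increments=[0, 0, 0.01, 0, 1, 0, 0, 0.02, 0, 1, 0, 0, 0.03, 0, 1, 0, 0, 0.04, 0, 1, 0, 0, 0.04, 0, 1],
)

```text
time_s: 17.57
tool_pos: [0.5936, 0.2296, 0.2779]
orientation: [-0.001, 0.73, 0.684, -0.002]
ft_force: [-0.6, -0.4, -2.7]
opening: 0.323
```

```bash
python3 look2.py 3
```

```text
t 17.57 pos [0.5936 0.2296 0.2779] toolx yaw 1.5056 tilt 0.2 move [0.     0.0007 0.0829] len 0.083 turn deg 0.01 F [-0.6 -0.4 -2.7] op 0.323
```

View pics/m3.png

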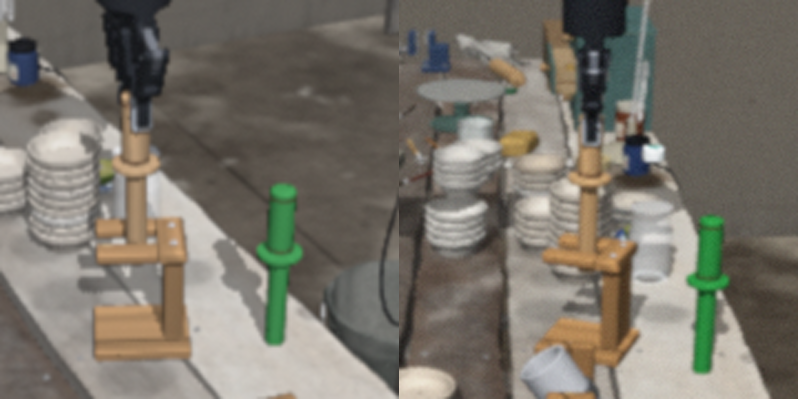

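View pics/mw3.png

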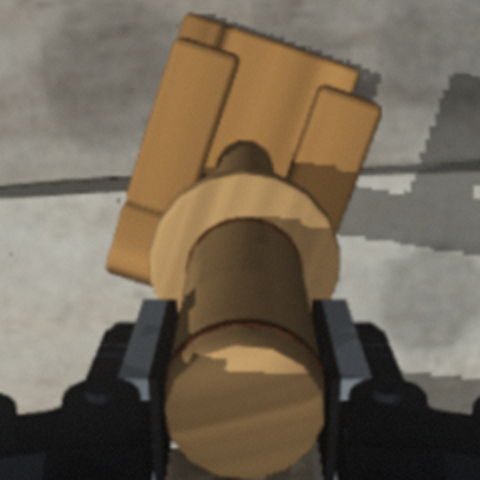

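Call:
apply_moves(
  increments=[0.001, 0, 0.015, 0, 1, 0.001, 0, 0.03, 0, 1, 0.001, 0, 0.045, 0, 1, 0.001, 0, 0.06, 0, 1, 0.001, 0, 0.072, 0, 1, 0.001, 0, 0.077, 0, 1, 0.001, 0, 0.077, 0, 1],
)

```text
time_s: 18.3
tool_pos: [0.5938, 0.2305, 0.2022]
orientation: [-0.0, 0.73, 0.684, -0.001]
ft_force: [0.7, 0.3, -1.7]
opening: 0.324
```

```bash
python3 look2.py 4
```

```text
t 18.3 pos [0.5938 0.2305 0.2022] toolx yaw 1.5055 tilt 0.14 move [-0.001   0.0003  0.0072] len 0.007 turn deg 0.0 F [ 0.7  0.3 -1.7] op 0.324
```

View pics/m4.png

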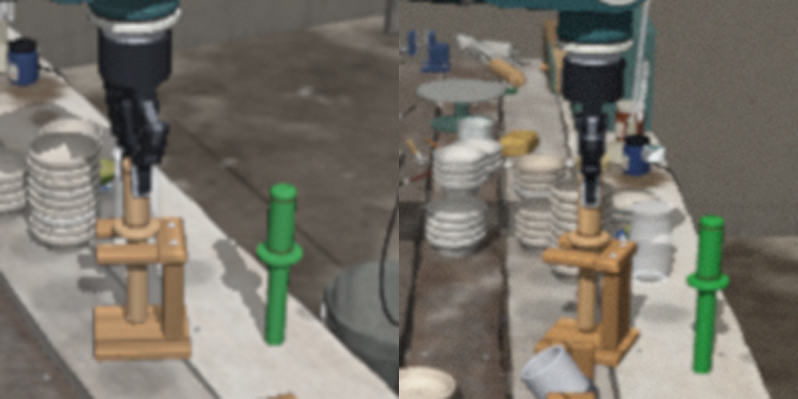

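View pics/mw4.png

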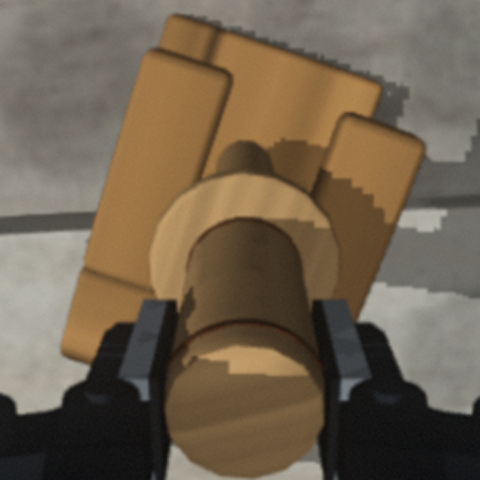

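Call:
apply_moves(
  increments=[0, 0, 0.003, 0, 1, 0, 0, 0.005, 0, 1, 0, 0, 0.007, 0, 1, 0, 0, 0.007, 0, 1],
  force=25,
)

```text
time_s: 18.78
tool_pos: [0.5942, 0.2307, 0.1967]
orientation: [-0.0, 0.73, 0.684, -0.0]
ft_force: [0.2, -0.4, -1.3]
opening: 0.326
```

Call:
apply_moves(
  increments=[0, 0, 0.001, 0, 1, 0, 0, 0.002, 0, 1, 0, 0, 0.002, 0, 1],
)

```text
time_s: 19.03
tool_pos: [0.5944, 0.2308, 0.1958]
orientation: [0.0, 0.73, 0.684, 0.0]
ft_force: [-2.6, -0.8, 3.6]
opening: 0.326
```

Call:
apply_moves(
  increments=[0, 0, 0.001, 0, 1, 0, 0, 0.002, 0, 1, 0, 0, 0.002, 0, 1],
)

```text
time_s: 19.28
tool_pos: [0.5945, 0.2308, 0.1958]
orientation: [0.001, 0.73, 0.684, 0.001]
ft_force: [-8.6, -2.7, 18.8]
opening: 0.326
```

```bash
python3 look2.py 5
```

```text
t 19.28 pos [0.5945 0.2308 0.1958] toolx yaw 1.5055 tilt 0.13 move [-0.0013 -0.0004  0.0008] len 0.002 turn deg -0.0 F [-8.6 -2.7 18.8] op 0.326
```

View pics/m5.png

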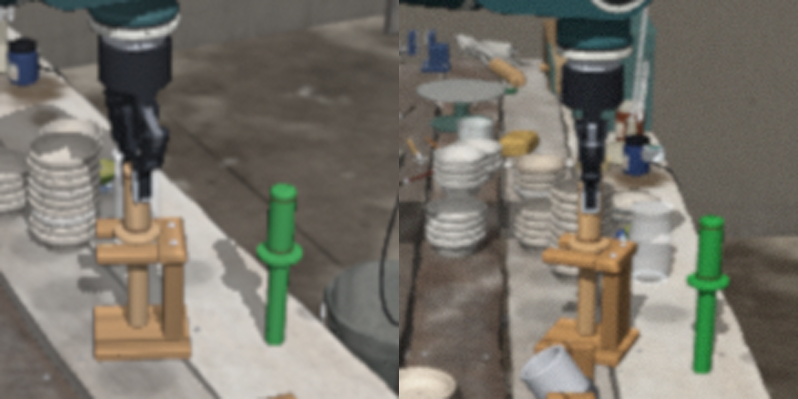

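View pics/mw5.png

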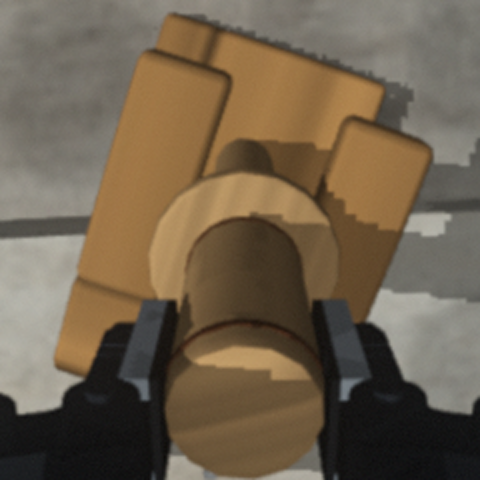

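Call:
apply_moves(
  increments=[0, 0, -0.002, 0, 1, 0, 0, -0.002, 0, 1],
)

```text
time_s: 19.6
tool_pos: [0.5944, 0.2308, 0.1957]
orientation: [0.0, 0.73, 0.684, 0.0]
ft_force: [-4.2, -0.8, 12.0]
opening: 0.33
```

Call:
apply_moves(
  increments=[0, 0, 0, 0, 0.2, 0, 0, 0, 0, 0, 0, 0, 0, 0, -0.5, 0, 0, 0, 0, -1, 0, 0, 0, 0, -1, 0, 0, 0, 0, -1, 0, 0, 0, 0, -1],
)

```text
time_s: 20.18
tool_pos: [0.5943, 0.2307, 0.1951]
orientation: [0.0, 0.73, 0.684, -0.0]
ft_force: [-0.1, -0.9, 0.6]
opening: 0.999
```

```bash
python3 look2.py 6
```

```text
t 20.18 pos [0.5943 0.2307 0.1951] toolx yaw 1.5056 tilt 0.0 move [-0.0013 -0.0002  0.0001] len 0.001 turn deg 0.0 F [-0.1 -0.9  0.6] op 0.999
```

View pics/mw6.png

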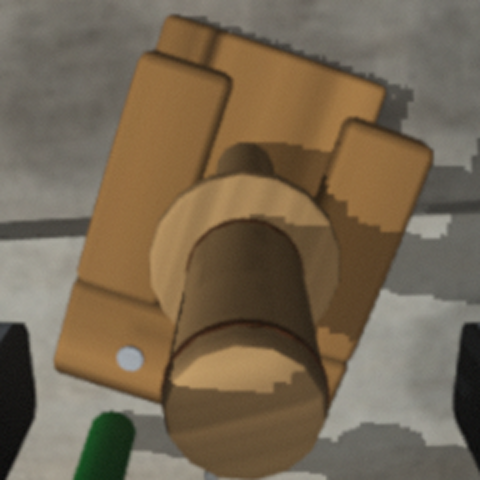

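Released and seated. I'll retreat upward and verify.

Call:
apply_moves(
  increments=[0, 0, -0.02, 0, -1, 0, 0, -0.045, 0, -1, 0, 0, -0.075, 0, -1, 0, -0.02, -0.11, 0, -1, 0, -0.05, -0.13, 0, -1, 0, -0.08, -0.15, 0, -1, 0, -0.11, -0.165, 0, -1, 0, -0.13, -0.165, 0, -1],
)

```text
time_s: 21.0
tool_pos: [0.4628, 0.2393, 0.3641]
orientation: [0.001, 0.73, 0.684, 0.002]
ft_force: [0.2, 0.9, 0.2]
opening: 0.997
```

Call:
apply_moves(
  increments=[0, 0, 0, 0, -1, 0, 0, 0, 0, -1, 0, 0, 0, 0, -1, 0, 0, 0, 0, -1],
)

```text
time_s: 21.33
tool_pos: [0.4652, 0.2391, 0.3594]
orientation: [-0.0, 0.73, 0.684, -0.001]
ft_force: [-0.7, -0.6, 0.3]
opening: 0.999
```

Run:
```python
from h import *
import pickle
p=camera_params('wrist');im=capture('wrist');cv2.imwrite('pics/w20.png',im);pickle.dump(p,open('w20.pkl','wb'))
totool((.594,.23,.2))
sc=capture('scene');cv2.imwrite('pics/sc20.png',sc)
f=lambda i:cv2.resize(i,(399,399),interpolation=2)
cv2.imwrite('pics/f20.png',np.hstack([f(sc[130:350,240:460]),f(capture('side')[150:350,230:430])]))
cv2.imwrite('pics/w20a.png',cv2.resize(im[225:395,220:390],None,fx=3.5,fy=3.5,interpolation=2))
d=cv2.absdiff(cv2.imread('pics/scene0.png'),sc).max(2)
for n,(u,v,r) in dict(saucer=(250,262,20),stamp=(316,256,10),block=(280,353,17)).items(): print(n,d[v-r:v+r,u-r:u+r].mean())
print(proj('wrist',world((.5945,.2277,-.39),[(0,0,.217),(0,0,.142),(0,0,.02),(-.049,-.042,.135),(-.049,.042,.135)]),p))
```

```text
t 21.38 pos [0.4652 0.2391 0.3593] toolx yaw 1.505 tilt 0.07 move [-0.0005  0.1293  0.1592] len 0.205 turn deg None F [-0.5  1.  -0.2] op 1.0
saucer 1.233125
stamp 1.265
block 1.1980968858131489
[[319.1174632  365.95657416]
 [319.65251884 324.97649999]
 [320.23766377 280.85430148]
 [295.93367098 270.69586957]
 [372.10174397 294.02782924]]
```

View pics/f20.png

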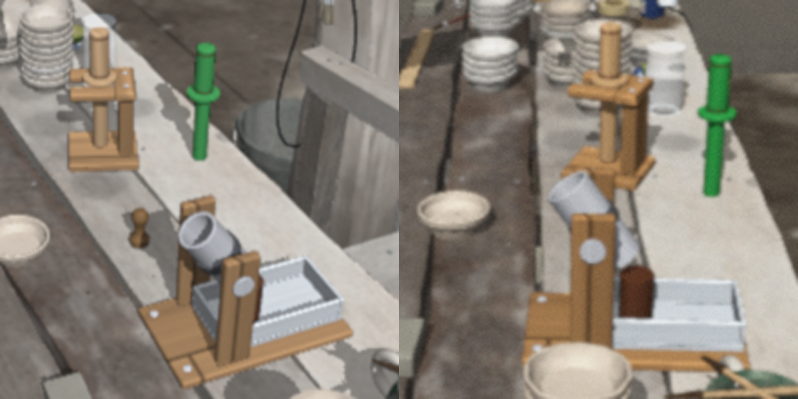

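View pics/w20a.png

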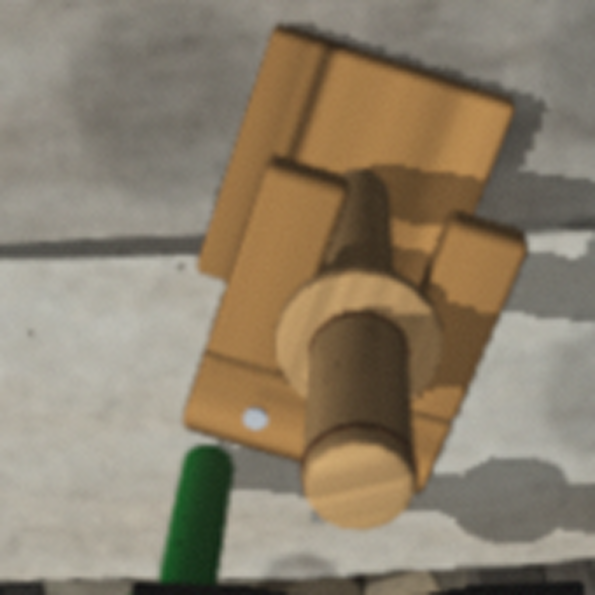

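Run:
```python
from h import *
o,d=ray('side',(349.3,286.3))
oc=incr(o);dc=incr(o+d)-oc
for y in(-.015,0,.015): print((oc+dc*(y-oc[1])/dc[1]).round(4))
```

```text
[ 0.0187 -0.015   0.0842]
[0.0193 0.     0.0759]
[0.02   0.015  0.0676]
```

```bash
python3 -c "
from bench import *
print(hand_in())"
```

```text
the job is handed in; nothing more can be done
None
```

The follower is out of the barrel and in the catch tray, and the rammer is back in its fork. I handed in at about 21.5 s of the 72 s; no verdict was given.

**What I did:** I lifted the wooden rammer out of the fork, put its tip in the barrel's mouth, and let it tilt to 35° in a light grip. I then pushed the follower out along the bore, straightened the rammer against the barrel's rim, and lowered it into the slot until the collar met the plate. After that I opened the gripper and backed away.

**Last checks:**
- **Follower:** it stands on end in the tray rather than lying. Its top measured about 76 mm up and expected 77 mm, so its centre is about 47 mm up, below the 62 mm limit. The tray point I used assumed the follower is on the barrel's centre line.
- **Rammer:** it looks upright, with the collar on the fork plate and the axis about 1–2 mm from the stand's measured origin. I didn't measure its tilt as a number.
- **Bystanders:** the before-and-after pictures show no change at the saucer, stamp or sanding block.
- **Robot:** the gripper is open and clear of everything.

**Disagreements:** camera heights came out 4–9 mm below the stated ones. I used the stated heights, and the contacts I felt at the follower and at the fork plate agreed with them to about 2 mm. The push force I read was about 9 N at most. That is inside the stated 8–17 N range, but I only sampled it between moves.

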